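Hang the opening bar on the rotary tool stand

TASK

Turn the spoked wheel of the tool stand until its slanted peg points out over the pointer on the stand's foot. Then hang the opening bar that has an eye on that peg, slid down the peg as far as the collar, and let go, with the peg still over the pointer. Leave the other things on the bench where they are.

Things in the scene. Friction and masses are not known exactly. Their poses are not given: they have to be found in the camera images.
- stand: Fixed grey round foot of the tool stand, 150 mm across, 18 mm high, screwed to the bench. Origin: centre of its underside, on the upright axis of the wheel, 2 mm above the bench top (on the mat). A ridge-shaped pointer 12 mm wide, 10 mm high juts out along its -x axis to 115 mm from that axis. Its yaw lies between 2.75 and 3.25 rad: the pointer is on the side away from the robot.
- wheel (a joint): Turn of the spoked wheel on the foot, rad, positive anticlockwise seen from above; 0 = peg exactly over the pointer. Starts between 1.6 and 2.4 (peg on the robot's left or near left), so turn it clockwise: the spokes on the robot's side move to +y. Stops at -0.7 and 2.9. Dry friction of 0.12 N m keeps it where it is left.
- spoke (a point): Centre of the 16 mm black ball at the end of one of the wheel's five spokes: level round steel bars 10 mm thick, 72 degrees apart, axes 45 mm above the foot's underside, ball centres 118 mm from the wheel axis. This spoke lies 36 degrees anticlockwise of the peg seen from above; the peg is midway between two spokes. Column: 44 mm across, 130 mm high; hub 68 mm across from 30 to 60 mm up.
- peg (a point): Steel peg at the top of the wheel's column, turning with it. Origin: peg axis at the upper face of its collar (26 mm across, 8 mm thick), 24 mm out from the wheel axis and 140 mm above the foot's underside. z runs along the peg to its tip, leaning outwards and up, 34 degrees from vertical; y is level. Peg 10 mm thick, 34 mm long, the last 8 mm tapering to 4 mm. At wheel 0 it leans away from the robot.
- eyebar: Loose bar with an eye, about 100 g, 132 mm long, flat on the mat. Origin on its underside; x along it to the eye; z up. Grey handle 18 mm wide, 16 mm high, x = -50 to 16 mm; 14 mm wide, 10 mm thick steel shank to a steel ring 30 mm across, 16 mm thick, hole 14 mm, centred at x = 45 mm; thin blade to x = -72 mm. Handle and ring undersides in one plane. The eye points to the robot, within 0.6 rad of -x.
- eye (a point): Centre of the hole in the eyed bar, half way through its 16 mm thickness: 45 mm ahead of the bar's origin, 8 mm above its underside.
- plainbar: Loose bystander: an opening bar like the other (same handle) but with a plain steel end, x = 14 to 58 mm, instead of an eye. It and the eyed bar may lie in each other's place, some 100 mm apart. Origin on its underside.
- phone: Loose bystander: black slab phone 148 x 72 x 9 mm lying flat, origin centre of its underside, x along its length.
- flask: Loose bystander: amber bottle with a white cap 50 mm across, 100 mm high, origin centre of its underside.
- fluxjar: Loose bystander: small grey jar with a black lid 44 mm across, 40 mm high, origin centre of its underside.
There are look-alikes about, which are no part of the job. Leave any purple look-alike of the eyebar alone.

How it is judged:
By the outcome, as a careful person would: the job done as asked, in the order asked, and still so for the second after the job is handed in, with the robot touching nothing.
It also fails if it takes over 72 s, if anything falls off the work surface, if the arm or the gripper's body presses on something with over 40 N, if the wrist force passes 120 N, or if a joint passes its speed limit or range.

ROBOT

A 6-joint arm with a two-finger parallel gripper is mounted at the origin on the work surface. World frame = base frame: x ahead of the robot, y to its left, z up, the work surface at z = 0. Lengths are in m, angles in rad, forces in N, time in s.
With the tool pointing down it reaches from about 0.375 to 0.9 m from the base axis. Payload 3.1 kg.
Tool frame: the origin (TCP) lies midway between the tips of the shut fingers; the grasp point (between the pads) lies 19 mm behind it (manip.hold_point_z is the distance from the TCP to the grasp point, in m); x points along the fingers, y is the direction in which the jaws open and shut, and the axes are right-handed (so a half turn about x gives the same grasp; the last joint's range is limited). The gripper opens to 85 mm and grips with 20 to 120 N. Pads are 22 mm wide; open, the fingers measure 114 mm over their backs; the gripper's body (76 mm by 85 mm) begins 54 mm behind the grasp point. The pads swing forward as they close: fully open they stand 13 mm farther back than shut.
Start: joints at [-1.302, 0.527, 1.433, -0, 1.181, -0.178], TCP at [0.271, -0.563, 0.231] pointing down, gripper open.
Joint ranges: [-3.08, 3.08], [-0.75, 2.2], [0.22, 2.44], [-1.43, 4.57], [0, 2.65], [-2.85, 2.85]. Speed limits (rad/s): [2.79, 2.79, 3.14, 3.14, 3.14, 3.14].

INTERFACE

Orientations are given as a unit quaternion [x, y, z, w].
In Python, from station import manip, snapshot gives the robot as it stands.
- The arm moves only by the shell command python3 -m crank 'ROWS' [FORCE]. ROWS is JSON, a list of rows, each a list of 5 numbers: the finger opening in m, from 0 to 0.0854, then the shift along the tool's x, y, z in m, then the turn about the tool's x in rad. In form: [[grip, tx, ty, tz, yaw], ...]. A call has 1 to 5 rows; each row shifts and turns the commanded pose from where the row before left it, along the tool's axes as they then stand; what a row does not reach is not made up. A row lasts 1/10 s, in which the tool goes at most 50 mm and 8.59 degrees, less where a joint would pass 70% of its speed; a pose out of reach is approached as far as the arm can. A call is refused whole if a number of a shift passes 0.05 or a number of a turn 0.15, either way. A call with a gripper value outside its range is refused whole. The fingers move at their own pace and stop on an object; FORCE is the grip in N (left out, the last holds). Time passes only in rows, so rows that do not move let the fingers close. It gives the time, the measured TCP pose, the force and the opening at its end, in the units of the state.
- manip.sense(): the state, without advancing time (a new reading comes with each control period).
- snapshot(name): name is "scene" or "top"; returns a dict with "image" (480x640x3 uint8, blue, green, red), "range_z" (480x640 float32, m along the optical axis (not along the pixel's ray), 0 where there is no reading), "vertical_fov" (degrees; the focal length in pixels is half the picture's height over the tangent of half this angle, whatever the lens; pixels are square), "cx", "cy" (the principal point, pixels), "extrinsics" (4x4, takes a point from world to camera coordinates). Camera axes: x right, y up, looking along -z (the intrinsics and any distortion apply to the point x, -y, -z); pixel columns grow to the right and rows downward; lengths in m; the calibration is good to about 2 mm. A picture is of the moment at which its call begins.
- manip.sign_off(): hands the job in, once; it reports no verdict.
The state is a dict: "t": time; "q": joint angles; "qd": joint speeds; "tau": joint torques, N m; "tcp_pos": TCP position; "tool_rot": TCP orientation; "force": force on the tool from outside, world axes, zero at the start; "ft_torque": the same for the moment, N m; "finger_gap": opening from 0.0 (shut) to 1.0 (fully open).
Only numpy, scipy, OpenCV 4.12 (cv2) and the standard library are available. Lean on these libraries where they do the work, as an engineer would, in place of code of your own. Each camera call takes 0.05 s, during which the arm holds its last target.

## Working session

There is one attempt and no reset: what is moved stays moved. The work goes in short steps, Python scripts to look and compute and a shell command to move; the robot and the scene stay as the last step left them, time stands still between calls to the robot, and variables do not carry over. Pictures are saved under pics/ and viewed, and the job is handed in when it is done.

```bash
ls; mkdir -p pics; python3 - <<'E'
from station import manip, snapshot
import cv2,numpy as np
print(manip.sense(), manip.hold_point_z)
for n in ("scene","top"):
    s=snapshot(n); cv2.imwrite(f"pics/{n}0.png",s["image"]); np.savez(f"{n}0.npz",**s)
    print({k:v for k,v in s.items() if k not in("image","range_z")}, (s["range_z"]>0).mean())
E
```

```text
pics
{'t': 0.0, 'q': array([-1.30148724e+00,  5.28470054e-01,  1.43386743e+00,  2.04989490e-05,
        1.18138820e+00, -1.78485825e-01]), 'qd': array([ 5.67802349e-04, -8.57439422e-04,  7.07334461e-04,  4.58862993e-04,
        1.03404735e-03,  1.49578933e-05]), 'tau': array([ 8.91307136e-04, -4.42349446e+01, -1.78028226e+01, -1.08931126e-04,
        8.42567504e-03,  1.91061366e-05]), 'tcp_pos': array([ 0.27046416, -0.56267969,  0.23034231]), 'tool_rot': array([-0.68942972, -0.15775084,  0.6894848 , -0.15624352]), 'force': array([ 0.4271521 , -0.6546622 , -0.00539032]), 'ft_torque': array([ 0.03525723,  0.0364722 , -0.01522767]), 'finger_gap': 1.0010695858255514} 0.0187
{'vertical_fov': 56.73543213166503, 'cx': 317.55101070408995, 'cy': 241.7386395809989, 'extrinsics': array([[-0.2505924 ,  0.96808609, -0.00357305,  0.15886276],
       [-0.75433049, -0.19294502,  0.62750118,  0.37623273],
       [ 0.60678576,  0.15994229,  0.77860741, -1.26520825],
       [ 0.        ,  0.        ,  0.        ,  1.        ]])} 0.9959993489583333
{'vertical_fov': 46.577391412392345, 'cx': 316.8350569840338, 'cy': 238.19072504167494, 'extrinsics': array([[-0.02658069, -0.99947798, -0.01836396,  0.01004735],
       [ 0.98695418, -0.02915688,  0.15833925, -0.61331117],
       [-0.15879203, -0.01391562,  0.98721398, -1.04941785],
       [ 0.        ,  0.        ,  0.        ,  1.        ]])} 0.9961197916666666
```

View pics/scene0.png

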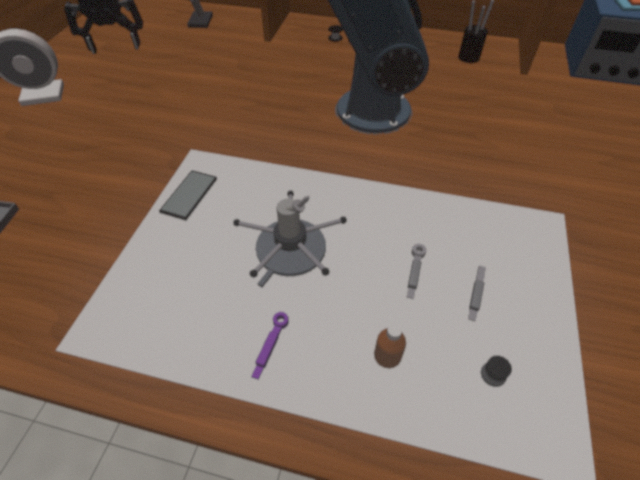

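View pics/top0.png

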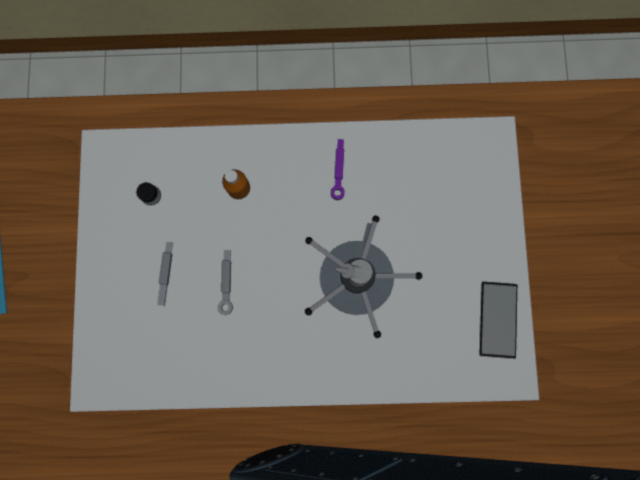

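The scene view shows the wheel at about (290,240) and the eyed bar at (417,268) with its eye toward the robot. The plain bar is at (478,292) and the purple look-alike at (270,345). In the top view the wheel axis is at about (357,275), its peg pointing left (+y), and the pointer at about (370,232). The eye is at (226,308).

```bash
cat > h.py <<'E'
import numpy as np,cv2
def load(n): return dict(np.load(n,allow_pickle=True))
def K(s):
    f=240/np.tan(np.radians(float(s["vertical_fov"]))/2); return f,float(s["cx"]),float(s["cy"])
def ray(s,u,v):
    f,cx,cy=K(s); E=s["extrinsics"]; d=np.array([(u-cx)/f,-(v-cy)/f,-1.0])
    R=E[:3,:3]; return -R.T@E[:3,3], R.T@d
def plane(s,u,v,z):
    o,d=ray(s,u,v); return o+d*(z-o[2])/d[2]
def dep(s,u,v):
    o,d=ray(s,u,v); return o+d*float(s["range_z"][int(round(v)),int(round(u))])
def tri(a,pa,b,pb):
    o1,d1=ray(a,*pa);o2,d2=ray(b,*pb)
    A=np.stack([d1,-d2],1); t=np.linalg.lstsq(A,o2-o1,rcond=None)[0]
    p,q=o1+t[0]*d1,o2+t[1]*d2; return (p+q)/2,np.linalg.norm(p-q)
def proj(s,p):
    f,cx,cy=K(s);c=s["extrinsics"]@np.append(p,1); return np.array([cx+f*c[0]/-c[2],cy-f*c[1]/-c[2]])
def cloud(s):
    v,u=np.mgrid[:480,:640]; f,cx,cy=K(s); z=s["range_z"]
    c=np.stack([(u-cx)/f*z,-(v-cy)/f*z,-z],-1); E=s["extrinsics"]
    return (c-E[:3,3])@E[:3,:3]
E
python3 - <<'E'
from h import *
for n in("scene0","top0"):
    s=load(n+".npz"); im=s["image"]
    P=cloud(s); 
    # mat
    for p in ([(200,300),(450,330),(150,300)] if n=="scene0" else [(120,350),(450,200),(280,380)]): print(n,"mat",dep(s,*p).round(4))
    hsv=cv2.cvtColor(im,cv2.COLOR_BGR2HSV)
    m=((hsv[...,2]<45)&(P[...,2]>0.02)&(P[...,2]<0.075)&(P[...,0]>.3)).astype(np.uint8)
    k,l,st,c=cv2.connectedComponentsWithStats(m)
    for i in range(1,k):
        if st[i,4]>15: print(st[i],c[i].round(1),np.median(P[l==i],0).round(4))
s=load("top0.npz");x=s["image"][200:350,190:440];cv2.imwrite("pics/topcrop.png",cv2.resize(x,None,fx=3.2,fy=3.2,interpolation=cv2.INTER_CUBIC))
s=load("scene0.npz");x=s["image"][170:310,220:500];cv2.imwrite("pics/scenecrop.png",cv2.resize(x,None,fx=2.8,fy=2.8,interpolation=cv2.INTER_CUBIC))
E
```

```text
scene0 mat [ 0.7072 -0.2186  0.0017]
scene0 mat [0.6511 0.2593 0.0008]
scene0 mat [ 0.7317 -0.3134  0.002 ]
top0 mat [0.4057 0.3943 0.0009]
top0 mat [ 0.6922 -0.2835  0.0044]
top0 mat [0.3394 0.0737 0.0041]
[137 183  21  20 302] [146.8 192.3] [0.7189 0.3339 0.0425]
[373 216   6   6  26] [375.3 218.3] [ 0.6489 -0.123   0.0545]
[306 238   6   6  25] [308.3 240. ] [0.6095 0.0101 0.0547]
[416 273   6   6  29] [418.3 275.4] [ 0.5344 -0.2012  0.0541]
[341 276  21  17 107] [350.9 286.4] [ 0.5141 -0.0684  0.0629]
[363 281   9  10  30] [366.8 286. ] [ 0.5156 -0.1009  0.0618]
[305 308   7   7  31] [308.1 311.3] [0.4713 0.0134 0.0542]
[374 331   7   6  30] [376.9 333.8] [ 0.4245 -0.1166  0.0543]
```

```bash
ls pics
```

```text
scene0.png
scenecrop.png
top0.png
topcrop.png
```

View pics/topcrop.png

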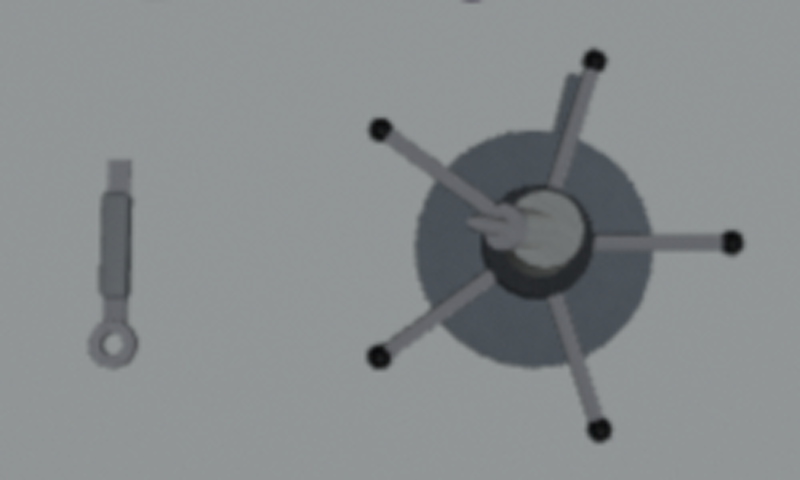

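View pics/scenecrop.png

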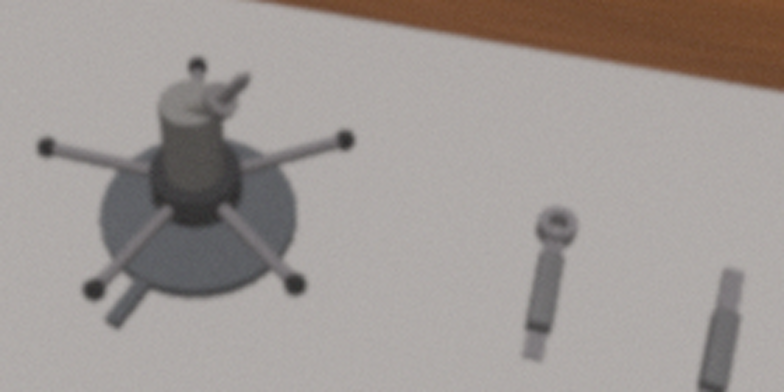

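```bash
cat > meas.py <<'E'
from h import *
def balls(s):
    hsv=cv2.cvtColor(s["image"],cv2.COLOR_BGR2HSV);P=cloud(s)
    out=[]
    m=((hsv[...,2]<60)&(P[...,2]>0.03)&(P[...,2]<0.075)&(P[...,0]>.35)&(P[...,0]<.75)&(P[...,1]>-.3)&(P[...,1]<.1)).astype(np.uint8)
    k,l,st,c=cv2.connectedComponentsWithStats(m)
    return [(c[i],st[i,4]) for i in range(1,k) if 10<st[i,4]<60 ]
E
python3 - <<'E'
from meas import *
a=load("scene0.npz");b=load("top0.npz")
A=balls(a);B=balls(b)
print(A);
T=[]
for p,_ in B:
    for q,_ in A:
        X,e=tri(b,p,a,q)
        if e<0.006 and .03<X[2]<.07: print(p.round(1),q.round(1),X.round(4),round(e,4)); T.append(X)
hsv=cv2.cvtColor(a["image"],cv2.COLOR_BGR2HSV)
for p in [(236,222),(290,193),(343,220),(325,271),(253,273)]: print(p,hsv[p[1],p[0]],dep(a,*p).round(4))
E
```

```text
[(array([253.375, 273.125]), np.int32(16)), (array([325.   , 271.375]), np.int32(16))]
[375.6 218.3] [253.4 273.1] [ 0.6498 -0.1238  0.0474] 0.0014
[308.5 240. ] [325.  271.4] [0.6107 0.0092 0.0463] 0.0004
(236, 222) [ 0 19 53] [ 0.5377 -0.2013  0.0508]
(290, 193) [ 0  4 62] [ 0.4288 -0.1158  0.0521]
(343, 220) [160  16  47] [0.4766 0.0147 0.0507]
(325, 271) [120   5  51] [0.6138 0.0097 0.0519]
(253, 273) [150  15  50] [ 0.6527 -0.1222  0.0524]
```

```bash
cat >> meas.py <<'E'
from scipy.optimize import least_squares
def blob(s,p,r=7,thr=None):
    g=cv2.cvtColor(s["image"],cv2.COLOR_BGR2GRAY).astype(float)
    u,v=map(int,np.round(p)); w=g[v-r:v+r+1,u-r:u+r+1]; W=np.clip((w.min()+35)-w,0,None)
    W[np.hypot(*np.mgrid[-r:r+1,-r:r+1])>r]=0
    yy,xx=np.mgrid[v-r:v+r+1,u-r:u+r+1]; return np.array([(W*xx).sum(),(W*yy).sum()])/W.sum()
def fitwheel(X):
    # axis centre + phase of 5-fold pattern, radius .118
    a=np.arctan2(*(X-X.mean(0))[:,1::-1].T)
    c=least_squares(lambda c:np.hypot(X[:,0]-c[0],X[:,1]-c[1])-.118,X[:,:2].mean(0)).x
    an=np.arctan2(X[:,1]-c[1],X[:,0]-c[0])
    return c,np.degrees(an)
E
python3 - <<'E'
from meas import *
a=load("scene0.npz");b=load("top0.npz")
pa=[(253.4,273),(325,271.4),(236,222),(343,220),(290.5,193)]
pb=[(375.6,218.3),(308.5,240),(418.3,275.4),(308.1,311.3),(376.9,333.8)]
X=[]
for p,q in zip(pa,pb):
    p=blob(a,p,5);q=blob(b,q,6); x,e=tri(a,p,b,q);X.append(x);print(p.round(1),q.round(1),x.round(4),round(e,4))
X=np.array(X)
ok=slice(0,5)
for sel in ([0,1,2,3],[0,1,2,3,4]):
    c,an=fitwheel(X[sel]);print(c,an.round(1),X[:,2].mean())
Q=np.array([plane(b,*blob(b,q,6),0.047) for q in pb]);print(fitwheel(Q))
Q=np.array([plane(a,*blob(a,q,5),0.047) for q in pa]);print(fitwheel(Q))
# peg in both views, by clouds: points above .12
for s in(a,b):
    P=cloud(s); m=(P[...,2]>.135)&(P[...,0]>.45)&(P[...,0]<.62)&(P[...,1]>-.15)&(P[...,1]<.0)
    Z=P[m]; top=Z[Z[:,2]>.155]
    print(m.sum(),len(top),top.round(3)[:12] if len(top) else None)
# pointer: hsv 
hb=cv2.cvtColor(b["image"],cv2.COLOR_BGR2HSV);ha=cv2.cvtColor(a["image"],cv2.COLOR_BGR2HSV)
for p in [(370,230),(366,240),(374,228)]:print(p,hb[p[1],p[0]],dep(b,*p).round(4))
for p in [(263,280),(267,277),(260,283),(240,270)]:print(p,ha[p[1],p[0]],dep(a,*p).round(4))
E
```

```text
[253.4 273.1] [375.3 218.3] [ 0.6498 -0.1235  0.0477] 0.001
[324.9 271.1] [308.3 239.9] [0.6108 0.0092 0.0473] 0.0009
[236.1 222.3] [418.3 275.2] [ 0.5349 -0.2028  0.0463] 0.0
[342.9 219.8] [308. 311.] [0.4717 0.0138 0.0458] 0.0001
[290.1 192.8] [376.9 333.8] [ 0.4248 -0.117   0.0487] 0.0002
[ 0.53837773 -0.0842437 ] [-19.4  52.2 -91.7 124.2] 0.04714663339372329
[ 0.53829463 -0.08426775] [ -19.4   52.2  -91.6  124.2 -163.9] 0.04714663339372329
(array([ 0.53851572, -0.08416684]), array([ -19.65956268,   52.41532977,  -91.7815548 ,  124.31858396,
       -163.79036175]))
(array([ 0.53743343, -0.08454006]), array([ -19.10105883,   51.83673997,  -90.94954995,  123.30353064,
       -163.91956152]))
197 38 [[ 0.538 -0.042  0.17 ]
 [ 0.539 -0.048  0.168]
 [ 0.538 -0.046  0.167]
 [ 0.539 -0.044  0.168]
 [ 0.539 -0.042  0.169]
 [ 0.537 -0.041  0.168]
 [ 0.539 -0.05   0.164]
 [ 0.539 -0.048  0.165]
 [ 0.541 -0.045  0.168]
 [ 0.541 -0.043  0.168]
 [ 0.54  -0.042  0.167]
 [ 0.542 -0.051  0.164]]
287 47 [[ 0.542 -0.044  0.171]
 [ 0.542 -0.046  0.168]
 [ 0.543 -0.048  0.164]
 [ 0.543 -0.05   0.16 ]
 [ 0.541 -0.041  0.17 ]
 [ 0.541 -0.042  0.17 ]
 [ 0.54  -0.044  0.17 ]
 [ 0.541 -0.046  0.166]
 [ 0.541 -0.048  0.167]
 [ 0.541 -0.049  0.166]
 [ 0.541 -0.051  0.161]
 [ 0.541 -0.053  0.161]]
(370, 230) [114  13  95] [ 0.626  -0.1121  0.0522]
(366, 240) [107  22  81] [ 0.6064 -0.1034  0.0521]
(374, 228) [107  16 112] [ 0.6297 -0.12    0.0528]
(263, 280) [107  18 100] [ 0.636  -0.1124  0.0082]
(267, 277) [108  14  90] [ 0.6285 -0.1063  0.0103]
(260, 283) [100   8  95] [ 0.6459 -0.115   0.0109]
(240, 270) [ 11  12 173] [ 6.196e-01 -1.688e-01  5.000e-04]
```

```bash
python3 - <<'E'
from meas import *
a=load("scene0.npz");b=load("top0.npz")
C=np.array([.5383,-.0842])
for s in(a,b):
    P=cloud(s);r=np.hypot(P[...,0]-C[0],P[...,1]-C[1])
    g=s["image"].mean(-1)
    m=(P[...,2]>.005)&(P[...,2]<.02)&(r<.2)
    t=np.degrees(np.arctan2(P[...,1]-C[1],P[...,0]-C[0]))
    m&=(r>.080)&(r<.111)&(abs(t+13)<16); 
    print(m.sum(),t[m].mean(),np.median(t[m]),t[m].min(),t[m].max(),P[m].mean(0).round(4),r[m].max())
# eyebar: low objects by brightness in region
for s,n in((a,"a"),(b,"b")):
    P=cloud(s);g=cv2.cvtColor(s["image"],cv2.COLOR_BGR2GRAY).astype(float)
    Q=cv2.medianBlur(s["image"],3)
    loc=g/cv2.medianBlur(s["image"],5).mean() 
    reg=(P[...,0]>.35)&(P[...,0]<.7)&(P[...,1]>.08)&(P[...,1]<.36)
    mat=np.median(g[reg]); m=(reg&(g<mat-18)).astype(np.uint8)
    k,l,st,c=cv2.connectedComponentsWithStats(m)
    print(n,mat)
    for i in range(1,k):
        if st[i,4]>40:
            z=P[l==i]; print(st[i],c[i].round(1),z.mean(0).round(4))
E
```

```text
86 -15.603171540673081 -15.329004577048963 -20.02677352991564 -11.949053607511663 [ 0.6309 -0.1101  0.0102] 0.1107299394951578
99 -12.88318032490808 -13.692990055659106 -28.740651842510015 2.4101566531706604 [ 0.6314 -0.1055  0.0101] 0.11075814553828797
a 172.0
[406 243  21  57 605] [415.1 268.7] [0.5341 0.1792 0.0115]
[468 266  18  56 572] [476.5 293.5] [0.5635 0.3021 0.011 ]
b 148.0
[157 242  16  64 608] [164.7 273.2] [0.5566 0.3029 0.014 ]
[217 250  17  66 661] [225.7 283.7] [0.5318 0.1791 0.0149]
```

```bash
cat >> meas.py <<'E'
def bar(s,y0=.1,y1=.24,x0=.38,x1=.68,thr=18):
    P=cloud(s);g=cv2.cvtColor(s["image"],cv2.COLOR_BGR2GRAY).astype(float)
    reg=(P[...,0]>x0)&(P[...,0]<x1)&(P[...,1]>y0)&(P[...,1]<y1)
    m=(reg&(g<np.median(g[reg])-thr)).astype(np.uint8)
    k,l,st,c=cv2.connectedComponentsWithStats(m); i=1+np.argmax(st[1:,4]); m=(l==i).astype(np.uint8)
    cs,h=cv2.findContours(m,cv2.RETR_CCOMP,cv2.CHAIN_APPROX_NONE)
    return m,cs,h,P
E
python3 - <<'E'
from meas import *
a=load("scene0.npz");b=load("top0.npz")
H=[];E=[]
for s in(a,b):
    m,cs,h,P=bar(s)
    v,u=np.nonzero(m)
    Q=np.array([plane(s,x,y,.012)[:2] for x,y in zip(u,v)])
    mu=Q.mean(0);w,V=np.linalg.eigh(np.cov(Q.T));d=V[:,1]; d*=-np.sign(d[0])
    t=(Q-mu)@d; print("centroid",mu,"dir deg",np.degrees(np.arctan2(d[1],d[0])),"len",np.ptp(t), t.min(),t.max())
    end=Q[t>t.max()-.030]; 
    # handle only section for axis
    for c,hh in zip(cs,h[0]):
        if hh[3]>=0:
            M=cv2.moments(c);print("hole",cv2.contourArea(c),c[:,0].mean(0)); 
    # ring pixel circle: sub-mask
    k=np.column_stack([u,v])[t>t.max()-.031].astype(np.int32)
    (cx,cy),(A,B),an=cv2.minAreaRect(k);e=cv2.fitEllipse(cv2.convexHull(k)) ;print("rect",cx,cy,A,B,"ell",e)
    H.append(e[0]);E.append(s)
    print("z>: ring",np.percentile(P[...,2][m>0],[50,90,97]))
print(tri(E[0],H[0],E[1],H[1]))
print([plane(s,*p,.010).round(4) for s,p in zip(E,H)])
E
```

```text
centroid [0.53434806 0.17918551] dir deg 178.23777648836233 len 0.14212545901368792 -0.0742450941267995 0.06788036488688842
hole 2.0 [409. 293.]
rect 418.8882141113281 248.7529296875 15.293599128723145 11.28038501739502 ell ((418.673095703125, 249.65292358398438), (12.949204444885254, 16.024686813354492), 97.66836547851562)
z>: ring [0.01441325 0.01741314 0.01843706]
centroid [0.53203296 0.17966182] dir deg 178.1583843686275 len 0.13116980034436088 -0.06839340942955653 0.06277639091480436
hole 30.5 [225.17647059 306.88235294]
rect 224.80001831054688 307.1000061035156 15.205260276794434 15.652474403381348 ell ((224.96800231933594, 307.05712890625), (15.429859161376953, 16.156435012817383), 54.21878433227539)
z>: ring [0.01695073 0.02064598 0.02206161]
(array([0.48503883, 0.18077285, 0.01263518]), np.float64(0.0003911829101234416))
[array([0.4829, 0.1808, 0.01  ]), array([0.4851, 0.1814, 0.01  ])]
```

Checks so far:

| Quantity | Measured | Should be |
|---|---|---|
| Ball height | 47 mm | 47 mm |
| Ring radius fit | within 1 mm | 118 mm |
| Wheel axis | (0.538, -0.084) | in reach |
| Spokes | -163.9, 124.2, 52.2, -19.4, -91.7° | 72° apart |
| Peg direction | 88° | midway between two spokes |
| Pointer direction | about -15.5° | within the stated yaw range |
| Eye | (0.485, 0.181) | in reach |
| Bar x axis | 178° | within 0.6 rad of -x |

I'll first straddle the near spoke at 196°.

```bash
cat > go.py <<'E'
import numpy as np,sys
from scipy.spatial.transform import Rotation as R
from station import manip
def st():
    s=manip.sense();M=R.from_quat(s["tool_rot"]).as_matrix();return s,M
def to(p,zdir=None,spokes=True):
    """tool-frame shift to p; yaw row to put tool z along +-zdir deg (world)"""
    s,M=st(); d=M.T@(np.array(p)-s["tcp_pos"])
    print("t",s["t"].round(2),"tcp",s["tcp_pos"].round(4),"F",s["force"].round(1),"gap",round(s["finger_gap"],3),"q",s["q"].round(2))
    za=np.degrees(np.arctan2(M[1,2],M[0,2]));print("x axis",M[:,0].round(3),"z azimuth",za.round(2),"y azimuth",np.degrees(np.arctan2(M[1,1],M[0,1])).round(2))
    print("shift",d.round(4))
    if zdir is not None:
        for k in(0,180):
            e=(zdir+k-za+180)%360-180; print("yaw row (rad) if z->",zdir+k,":",round(-np.radians(e),3))
E
python3 - <<'E'
from go import *
to([.447,-.1107,.15],196.1)
E
```

```text
Traceback (most recent call last):
  File "go.py", line 9, in to
    print("t",s["t"].round(2),"tcp",s["tcp_pos"].round(4),"F",s["force"].round(1),"gap",round(s["finger_gap"],3),"q",s["q"].round(2))
              ^^^^^^^^^^^^
AttributeError: 'float' object has no attribute 'round'
```

```bash
sed -i 's/s\["t"\].round(2)/round(s["t"],2)/' go.py; python3 - <<'E'
from go import *
to([.447,-.1107,.15],196.1)
E
```

```text
t 0.1 tcp [ 0.2705 -0.5627  0.2304] F [-0.3 -0.  -0.1] gap 0.999 q [-1.3   0.53  1.43  0.    1.18 -0.18]
x axis [-0.001  0.002 -1.   ] z azimuth -154.34 y azimuth -64.34
shift [ 0.0812 -0.3309 -0.3548]
yaw row (rad) if z-> 196.1 : 0.167
yaw row (rad) if z-> 376.1 : -2.975
```

```bash
R='[0.05,0,-0.033,-0.0355,0]'; python3 -m crank '[[0.05,0,-0.033,-0.0355,0],[0.05,0,-0.033,-0.0355,0],[0.05,0,-0.033,-0.0355,0],[0.05,0,-0.033,-0.0355,0],[0.05,0,-0.033,-0.0355,0]]' 20
python3 -m crank '[[0.05,0,-0.033,-0.0355,0],[0.05,0,-0.033,-0.0355,0],[0.05,0,-0.033,-0.0355,0],[0.05,0,-0.033,-0.0355,0],[0.05,0,-0.033,-0.0355,0]]'
python3 -m crank '[[0.05,0,0,0,-0.149],[0.05,0,0,0,-0.149],[0.05,0,0,0,-0.149],[0.05,0,0,0,-0.149],[0.05,0,0,0,-0.149]]'
python3 - <<'E'
from go import *
to([.447,-.1107,.15],196.1)
E
```

```text
t: 0.6
tcp_pos: [0.3594, -0.3358, 0.231]
tool_rot: [-0.689, -0.157, 0.69, -0.156]
force: [1.2, -0.4, -0.2]
finger_gap: 0.584
t: 1.1
tcp_pos: [0.4479, -0.1102, 0.2312]
tool_rot: [-0.689, -0.157, 0.69, -0.157]
force: [1.9, -0.9, -0.3]
finger_gap: 0.589
t: 1.6
tcp_pos: [0.4475, -0.1118, 0.2311]
tool_rot: [-0.584, -0.399, 0.584, -0.399]
force: [-0.5, -0.6, 0.0]
finger_gap: 0.586
t 1.6 tcp [ 0.4475 -0.1118  0.2311] F [-0.5 -0.6  0. ] gap 0.586 q [-0.49  0.31  1.83 -0.    1.   -0.12]
x axis [-0.001  0.    -1.   ] z azimuth -111.28 y azimuth -21.28
shift [ 0.0811 -0.0008 -0.0009]
yaw row (rad) if z-> 196.1 : 0.918
yaw row (rad) if z-> 376.1 : -2.223
```

```bash

python3 -m crank '[[0.05,0,0,0,-0.149],[0.05,0,0,0,-0.149],[0.05,0,0,0,-0.149],[0.05,0,0,0,-0.149],[0.05,0,0,0,-0.149]]' | tail -1
python3 -m crank '[[0.05,0,0,0,-0.149],[0.05,0,0,0,-0.149],[0.05,0,0,0,-0.149],[0.05,0,0,0,-0.149],[0.05,0,0,0,-0.149]]' |tail -1
python3 -m crank '[[0.05,0,0,0,-0.149],[0.05,0,0,0,-0.149],[0.05,0,0,0,-0.149],[0.05,0,0,0,-0.149],[0.05,0,0,0,-0.13]]'|tail -1
python3 - <<'E'
from go import *
to([.447,-.1107,.036],16.1)
from station import snapshot
import cv2
s=snapshot("scene");cv2.imwrite("pics/s1.png",s["image"])
E
```

```text
finger_gap: 0.585
finger_gap: 0.586
finger_gap: 0.585
t 3.1 tcp [ 0.4474 -0.112   0.231 ] F [ 0.4 -1.   0.5] gap 0.585 q [-0.49  0.31  1.83 -0.    1.   -2.33]
x axis [-0.001  0.    -1.   ] z azimuth 15.63 y azimuth 105.63
shift [1.95e-01 1.30e-03 1.00e-04]
yaw row (rad) if z-> 16.1 : -0.008
yaw row (rad) if z-> 196.1 : 3.133
```

View pics/s1.png

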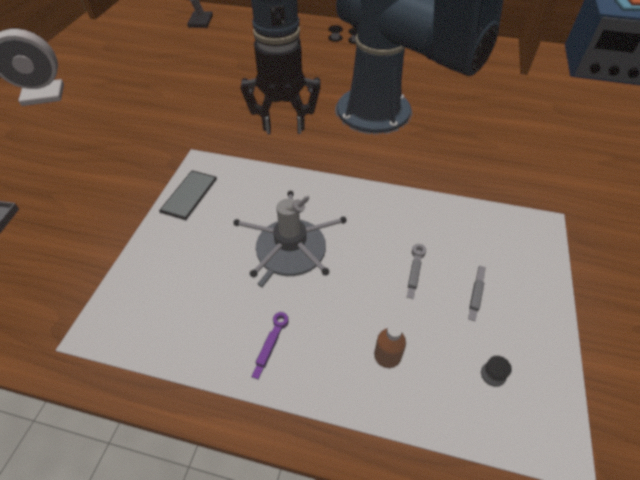

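The gripper is above the near spoke (fingers at about (268,122) and (299,122)), clear of the column. I'll descend now.

```bash

python3 -m crank '[[0.05,0.045,0.001,0,0],[0.05,0.045,0,0,0],[0.05,0.045,0,0,0],[0.05,0.04,0,0,0],[0.05,0.02,0,0,0]]'
python3 -m crank '[[0.025,0,0,0,0],[0.025,0,0,0,0]]'
python3 - <<'E'
from go import *
to([.447,-.1107,.036],16.1)
from h import *
from station import snapshot
for n in("scene","top"):
    s=snapshot(n);print(proj(s,[.447,-.11,.036]));cv2.imwrite(f"pics/{n}2.png",cv2.resize(s["image"][100:300,180:420],None,fx=3,fy=3))
E
```

```text
t: 3.65
tcp_pos: [0.4459, -0.1105, 0.0333]
tool_rot: [-0.092, 0.702, 0.094, 0.699]
force: [-0.6, -0.5, 0.3]
finger_gap: 0.585
t: 3.85
tcp_pos: [0.4475, -0.1112, 0.0363]
tool_rot: [-0.094, 0.701, 0.094, 0.701]
force: [0.1, 0.9, -0.3]
finger_gap: 0.299
t 3.85 tcp [ 0.4475 -0.1112  0.0363] F [ 0.1  0.9 -0.3] gap 0.299 q [-0.49  0.68  1.99  0.    0.48 -2.32]
x axis [-0.001  0.    -1.   ] z azimuth 15.24 y azimuth 105.24
shift [ 0.0003  0.0006 -0.0003]
yaw row (rad) if z-> 16.1 : -0.015
yaw row (rad) if z-> 196.1 : 3.127
[290.54040091 204.29308776]
[372.13696211 322.206049  ]
```

View pics/scene2.png

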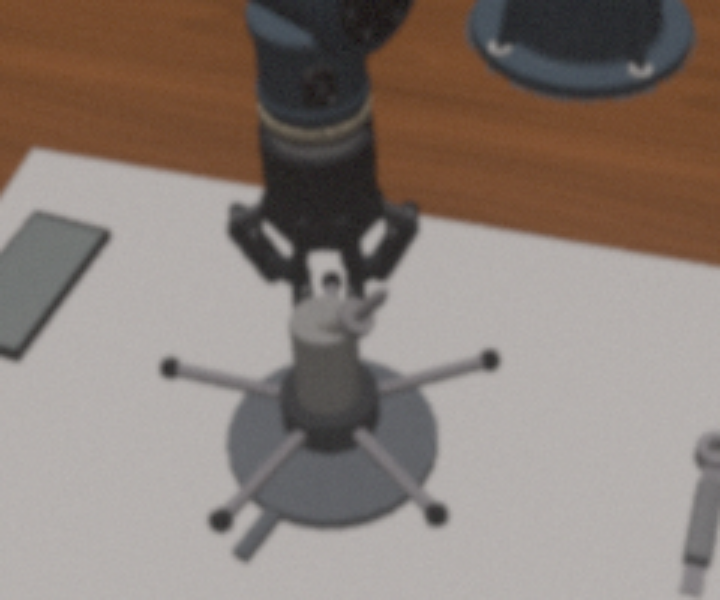

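```bash

python3 -m crank '[[0.02,0,0.0114,0.0007,0.12],[0.02,0,0.0114,0.0007,0.12],[0.02,0,0.0114,0.0007,0.12],[0.02,0,0.0114,0.0007,0.12],[0.02,0,0.0114,0.0007,0.12]]'
python3 -m crank '[[0.02,0,0.0114,0.0007,0.12],[0.02,0,0.0114,0.0007,0.12],[0.02,0,0.0114,0.0007,0.12],[0.02,0,0.0114,0.0007,0.12],[0.02,0,0.0114,0.0007,0.12]]'
python3 - <<'E'
from go import *
to([.447,-.1107,.036],16.1)
s,M=st();d=s["tcp_pos"][:2]-np.array([.5383,-.0842]);print("r,ang",np.hypot(*d),np.degrees(np.arctan2(d[1],d[0]))%360)
from station import snapshot
import cv2
s=snapshot("scene");cv2.imwrite("pics/s3.png",s["image"])
E
```

```text
t: 4.45
tcp_pos: [0.4501, -0.055, 0.038]
tool_rot: [0.119, 0.696, -0.119, 0.698]
force: [-1.6, -0.9, -0.5]
finger_gap: 0.234
t: 4.95
tcp_pos: [0.4828, -0.0092, 0.038]
tool_rot: [0.319, 0.63, -0.319, 0.631]
force: [-0.5, -1.3, -0.8]
finger_gap: 0.235
t 4.95 tcp [ 0.4828 -0.0092  0.038 ] F [-0.5 -1.3 -0.8] gap 0.235 q [-0.25  0.68  1.93 -0.    0.53 -0.88]
x axis [ 0.001 -0.    -1.   ] z azimuth -53.72 y azimuth 36.28
shift [ 0.002  -0.0889  0.0606]
yaw row (rad) if z-> 16.1 : -1.219
yaw row (rad) if z-> 196.1 : 1.923
r,ang 0.09327491026827534 126.48399240704747
```

View pics/s3.png

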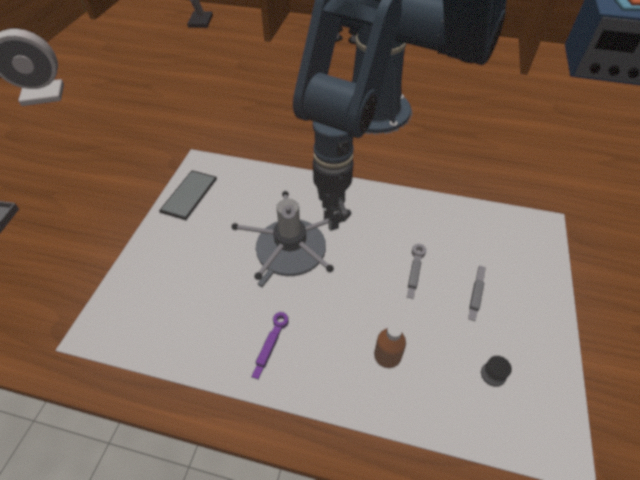

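The wheel is following: its spokes have turned clockwise and the gripper is around the spoke at (338,215). On with the arc.

```bash

python3 -m crank '[[0.02,0,0.0112,0.0007,0.12],[0.02,0,0.0112,0.0007,0.12],[0.02,0,0.0112,0.0007,0.12],[0.02,0,0.0112,0.0007,0.12],[0.02,0,0.0112,0.0007,0.12]]'
python3 -m crank '[[0.02,0,0,0,0],[0.02,0,0,0,0]]' | tail -2
cat >> meas.py <<'E'
C=np.array([.5383,-.0842])
def wheelang(pk={}):
    """ball directions mod 72 from both live views"""
    from station import snapshot
    res={}
    for n in("scene","top"):
        s=snapshot(n); np.savez(f"{n}_l.npz",**s); P=cloud(s); g=cv2.cvtColor(s["image"],cv2.COLOR_BGR2GRAY)
        r=np.hypot(P[...,0]-C[0],P[...,1]-C[1])
        m=((g<75)&(r>.1)&(r<.135)&(P[...,2]>.035)&(P[...,2]<.062)).astype(np.uint8)
        k,l,stt,c=cv2.connectedComponentsWithStats(m)
        out=[]
        for i in range(1,k):
            if 8<stt[i,4]<60:
                q=plane(s,*blob(s,c[i],5),.047)[:2]-C; out.append((np.degrees(np.arctan2(q[1],q[0])),np.hypot(*q)))
        print(n,[(round(a,1),round(b,4)) for a,b in out])
    return
E
python3 - <<'E'
from go import *
from meas import *
s,M=st();d=s["tcp_pos"][:2]-C;print("r,ang",np.hypot(*d),np.degrees(np.arctan2(d[1],d[0]))%360)
wheelang()
for n in("scene","top"):
    s=load(n+"_l.npz");cv2.imwrite(f"pics/{n}4.png",cv2.resize(s["image"][130:330,200:440],None,fx=3,fy=3))
E
```

```text
t: 5.5
tcp_pos: [0.5349, 0.0087, 0.0378]
tool_rot: [0.491, 0.509, -0.491, 0.509]
force: [-1.4, -1.1, -0.7]
finger_gap: 0.235
force: [-0.8, -0.9, -0.2]
finger_gap: 0.232
r,ang 0.0926707209489169 91.9060996794976
scene [(np.float64(-122.6), np.float64(0.1192)), (np.float64(92.8), np.float64(0.1178)), (np.float64(-50.5), np.float64(0.1179)), (np.float64(21.2), np.float64(0.1179))]
top [(np.float64(21.2), np.float64(0.1188)), (np.float64(-50.7), np.float64(0.1187)), (np.float64(-123.0), np.float64(0.1184)), (np.float64(164.8), np.float64(0.1188))]
```

View pics/top4.png

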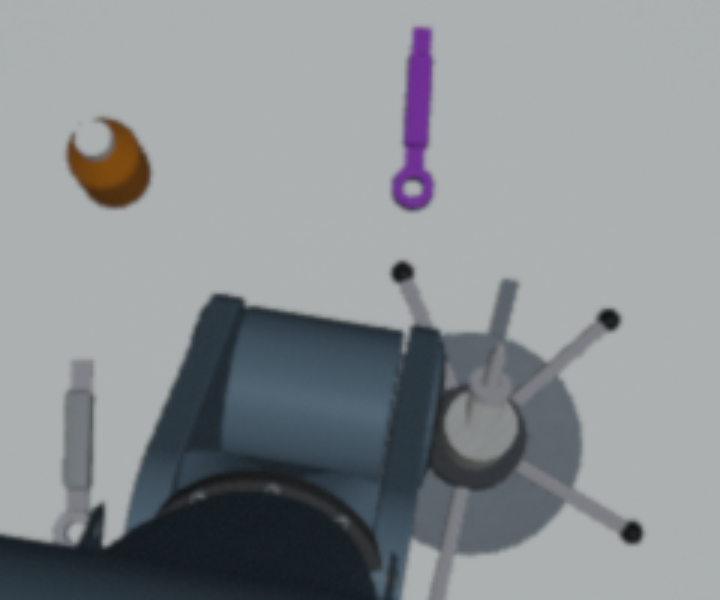

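View pics/scene4.png

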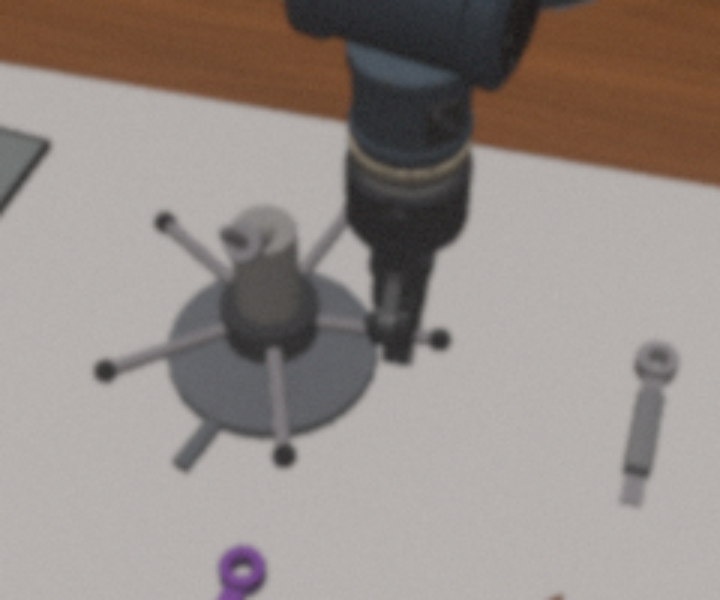

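In the top view the peg, at (490,375), now points almost straight over the pointer, at (505,300). Both are unobstructed, so I can measure the pointer in both views.

```bash
python3 - <<'E'
from meas import *
for n in("scene","top"):
    s=load(n+"_l.npz");g=cv2.cvtColor(s["image"],cv2.COLOR_BGR2GRAY).astype(float)
    v,u=np.mgrid[:480,:640]
    P=np.stack([plane(s,x,y,.010) for x,y in zip(u[150:330,200:440].ravel(),v[150:330,200:440].ravel())])
    G=g[150:330,200:440].ravel();r=np.hypot(*(P[:,:2]-C).T);t=np.degrees(np.arctan2(P[:,1]-C[1],P[:,0]-C[0]))
    bg=np.median(G[(r>.14)&(r<.16)])
    for a,b in((.08,.09),(.09,.10),(.10,.11)):
        m=(r>a)&(r<b)&(abs(t+15)<13);w=np.clip(bg-12-G[m],0,None)
        print(n,a,round((t[m]*w).sum()/w.sum(),2),"width mm",round(1000*r[m].mean()*np.radians(np.ptp(t[m][w>10])),1))
    # foot disc centre in this view (top edge z=.020)
E
```

```text
scene 0.08 -14.59 width mm 19.2
scene 0.09 -14.78 width mm 17.1
scene 0.1 -14.92 width mm 16.2
top 0.08 -15.79 width mm 13.0
top 0.09 -15.89 width mm 13.1
top 0.1 -15.88 width mm 13.3
```

```bash

python3 -m crank '[[0.02,0,0.001,0,0.01],[0.02,0,0,0,0],[0.04,0,-0.003,0,0],[0.04,0,0,0,0]]'
python3 - <<'E'
from go import *
from meas import *
wheelang()
to([.5295,.1795,.15],-1.9)
E
```

```text
t: 6.2
tcp_pos: [0.5321, 0.0086, 0.0362]
tool_rot: [0.493, 0.507, -0.493, 0.507]
force: [-0.4, -1.5, -0.6]
finger_gap: 0.466
scene [(np.float64(-122.7), np.float64(0.1192)), (np.float64(92.8), np.float64(0.1178)), (np.float64(80.1), np.float64(0.0958)), (np.float64(-50.5), np.float64(0.1179)), (np.float64(21.2), np.float64(0.118))]
top [(np.float64(21.2), np.float64(0.1188)), (np.float64(-50.7), np.float64(0.1187)), (np.float64(-123.0), np.float64(0.1184)), (np.float64(164.8), np.float64(0.1188))]
t 6.3 tcp [0.5327 0.0086 0.0362] F [-0.1  0.   0.1] gap 0.468 q [-0.19  0.72  1.8  -0.    0.62 -0.22]
x axis [-0.  0. -1.] z azimuth -88.39 y azimuth 1.61
shift [-0.1137  0.0016 -0.1709]
yaw row (rad) if z-> -1.9 : -1.509
yaw row (rad) if z-> 178.1 : 1.632
```

```bash

python3 -m crank '[[0.03,0,0.0025,0,0],[0.012,0,0,0,0],[0.012,0,0,0,0],[0.012,0,0,0,0]]'
python3 - <<'E'
from go import *
from meas import *
wheelang()
to([.5295,.1795,.15],-1.9)
E
```

```text
t: 6.7
tcp_pos: [0.5354, 0.0087, 0.0363]
tool_rot: [0.493, 0.507, -0.493, 0.507]
force: [-0.0, 0.5, -0.3]
finger_gap: 0.142
scene [(np.float64(-123.4), np.float64(0.119)), (np.float64(91.8), np.float64(0.1177)), (np.float64(-51.4), np.float64(0.1179)), (np.float64(20.3), np.float64(0.1182))]
top [(np.float64(20.3), np.float64(0.1188)), (np.float64(-51.6), np.float64(0.1186)), (np.float64(-123.8), np.float64(0.1183)), (np.float64(163.8), np.float64(0.1188))]
t 6.8 tcp [0.5354 0.0087 0.0363] F [-0.8  0.2 -0.4] gap 0.145 q [-0.19  0.72  1.8   0.    0.63 -0.22]
x axis [-0.  0. -1.] z azimuth -88.39 y azimuth 1.61
shift [-0.1137 -0.0011 -0.1709]
yaw row (rad) if z-> -1.9 : -1.51
yaw row (rad) if z-> 178.1 : 1.632
```

```bash

python3 -m crank '[[0.045,0,0,0,0],[0.045,0,0,0,0],[0.045,-0.04,0,0,0],[0.045,-0.045,0,0,0],[0.045,-0.03,0,0,0]]'
python3 -m crank '[[0.045,0,0,-0.043,-0.149],[0.045,0,0,0,-0.149],[0.045,0,0,0,-0.149],[0.045,0,0,0,-0.149],[0.045,0,0,0,-0.149]]'
python3 -m crank '[[0.045,0,0,0,-0.149],[0.045,0,0,0,-0.149],[0.045,0,0,0,-0.149],[0.045,0,0,0,-0.149],[0.045,0,0,0,-0.149]]'
python3 - <<'E'
from go import *
to([.5295,.1795,.15],-1.9)
E
```

```text
t: 7.3
tcp_pos: [0.5363, 0.0085, 0.1536]
tool_rot: [0.493, 0.506, -0.492, 0.508]
force: [0.5, -0.6, 0.7]
finger_gap: 0.526
t: 7.8
tcp_pos: [0.5342, 0.0518, 0.1514]
tool_rot: [0.273, 0.652, -0.272, 0.653]
force: [0.3, -0.0, -0.1]
finger_gap: 0.524
t: 8.3
tcp_pos: [0.5342, 0.0516, 0.1513]
tool_rot: [0.016, 0.707, -0.016, 0.707]
force: [0.2, 0.4, -0.7]
finger_gap: 0.526
t 8.3 tcp [0.5342 0.0516 0.1513] F [ 0.2  0.4 -0.7] gap 0.526 q [-0.11  0.52  1.73  0.    0.89 -1.64]
x axis [ 0. -0. -1.] z azimuth -2.67 y azimuth 87.33
shift [ 0.0013  0.1275 -0.0107]
yaw row (rad) if z-> -1.9 : -0.013
yaw row (rad) if z-> 178.1 : 3.128
```

```bash

python3 -m crank '[[0.045,0,0.0425,-0.0035,-0.013],[0.045,0,0.0425,-0.0035,0],[0.045,0,0.0425,-0.0035,0],[0.045,0.04,0,0,0],[0.045,0.04,0,0,0]]'
python3 -m crank '[[0.045,0,0,0,0],[0.045,0,0,0,0]]' |tail -2
python3 - <<'E'
from go import *
from meas import *
to([.5295,.1795,.0045],-1.9)
wheelang()
for n in("scene",):
    s=load(n+"_l.npz");cv2.imwrite(f"pics/{n}5.png",cv2.resize(s["image"][130:330,260:500],None,fx=3,fy=3))
E
```

```text
t: 8.8
tcp_pos: [0.5307, 0.1815, 0.0719]
tool_rot: [0.013, 0.705, -0.013, 0.709]
force: [-0.4, -0.7, -0.4]
finger_gap: 0.527
force: [0.7, 0.2, 0.3]
finger_gap: 0.527
t 9.0 tcp [0.529  0.1794 0.0711] F [0.7 0.2 0.3] gap 0.527 q [ 0.13  0.67  1.72  0.    0.74 -1.4 ]
x axis [-0.002 -0.    -1.   ] z azimuth -2.29 y azimuth 87.71
shift [0.0666 0.0002 0.0006]
yaw row (rad) if z-> -1.9 : -0.007
yaw row (rad) if z-> 178.1 : 3.135
scene [(np.float64(163.9), np.float64(0.1191)), (np.float64(-123.4), np.float64(0.119)), (np.float64(91.8), np.float64(0.1178)), (np.float64(-51.4), np.float64(0.1178)), (np.float64(20.3), np.float64(0.1181))]
top [(np.float64(20.3), np.float64(0.1189)), (np.float64(-51.6), np.float64(0.1186)), (np.float64(92.3), np.float64(0.1186)), (np.float64(-123.8), np.float64(0.1183)), (np.float64(164.1), np.float64(0.1184))]
```

View pics/scene5.png

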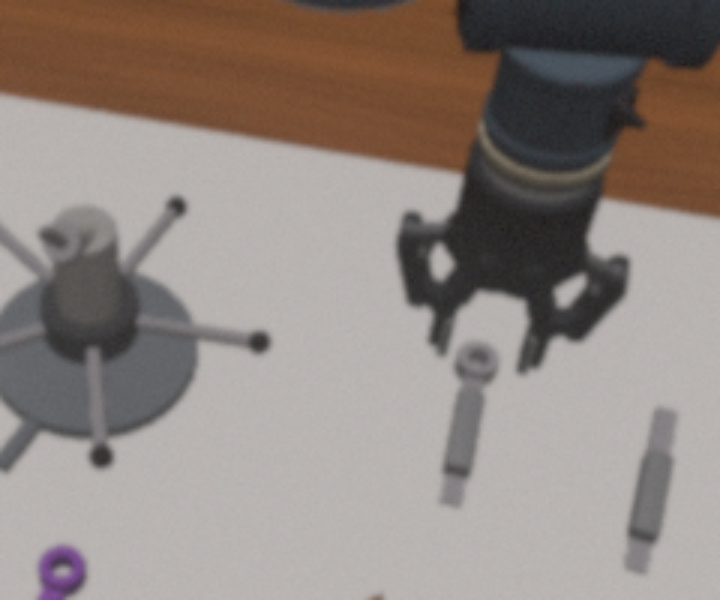

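The fingers straddle the bar (tips at (440,350) and (525,365) in the crop), the wheel kept its place with the peg at -15.75°, and the pointer is at -15.85° in the top view. I'll descend and grip.

```bash

python3 -m crank '[[0.045,0.04,0,0,0],[0.045,0.02,0,0,0],[0.045,0.006,0,0,0],[0.045,0,0,0,0]]' 25
python3 -m crank '[[0.01,0,0,0,0],[0.01,0,0,0,0],[0.01,0,0,0,0],[0.01,0,0,0,0]]'
python3 -m crank '[[0.01,-0.04,0,0,0],[0.01,-0.05,0,0,0],[0.01,-0.05,0,0,0],[0.01,-0.04,0,0,0],[0.01,-0.02,0,0,0]]'
python3 - <<'E'
from go import *
from meas import *
from station import snapshot
to([.5295,.1795,.25],-15.8)
for n in("scene","top"):
    s=snapshot(n);np.savez(n+"_h.npz",**s);cv2.imwrite(f"pics/{n}6.png",cv2.resize(s["image"][100:330,200:480],None,fx=2.5,fy=2.5))
E
```

```text
t: 9.5
tcp_pos: [0.5303, 0.1793, 0.0063]
tool_rot: [0.014, 0.706, -0.014, 0.708]
force: [0.7, -0.5, -0.1]
finger_gap: 0.529
t: 9.9
tcp_pos: [0.5308, 0.1796, 0.0071]
tool_rot: [0.014, 0.706, -0.014, 0.708]
force: [0.5, -0.5, 6.7]
finger_gap: 0.202
t: 10.4
tcp_pos: [0.5311, 0.1798, 0.21]
tool_rot: [0.014, 0.704, -0.014, 0.71]
force: [-0.1, 0.1, -0.5]
finger_gap: 0.203
t 10.4 tcp [0.5311 0.1798 0.21  ] F [-0.1  0.1 -0.5] gap 0.203 q [ 0.13  0.46  1.62  0.    1.05 -1.4 ]
x axis [ 0.007  0.001 -1.   ] z azimuth -2.27 y azimuth 87.73
shift [-0.04   -0.0003 -0.0013]
yaw row (rad) if z-> -15.8 : 0.236
yaw row (rad) if z-> 164.2 : -2.905
```

View pics/scene6.png

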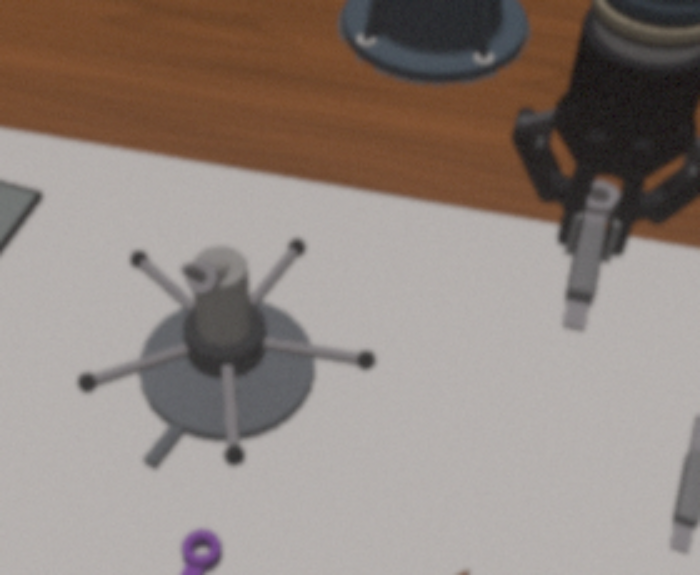

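View pics/top6.png

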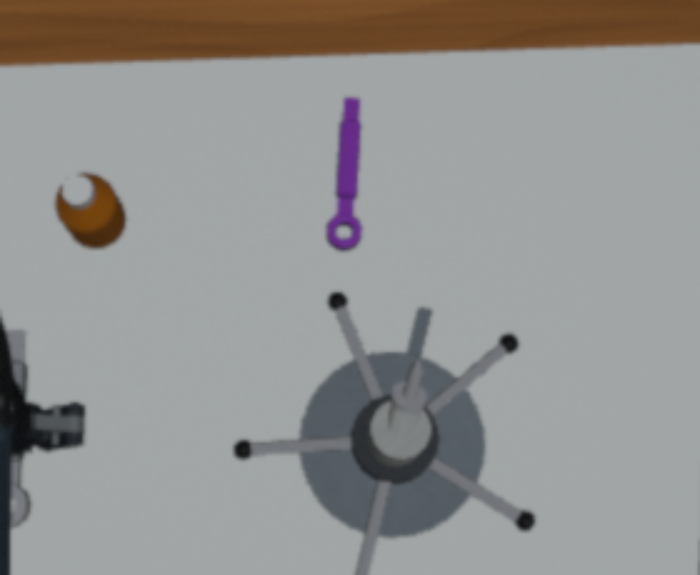

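The bar is held about level, its ring at (602,190) in the scene crop and at (12,505) in the top crop. Next I'll measure the eye's offset from the TCP.

```bash
python3 - <<'E'
from go import *
from meas import *
a=load("scene_h.npz");b=load("top_h.npz")
s,M=st();T=s["tcp_pos"];print(T)
pred=np.array([T[0]-.046,T[1]+.0015,T[2]+.003])
print("proj eye",proj(a,pred),proj(b,pred))
for n,s in(("a",a),("b",b)):
    P=cloud(s);m=(abs(P[...,2]-T[2])<.05)&(P[...,1]>.15)&(P[...,1]<.21)
    for x0 in np.arange(.465,.62,.01):
        mm=m&(abs(P[...,0]-x0)<.005)&(P[...,2]<T[2]+.03)
        if mm.sum()>3: print(n,round(x0,3),mm.sum(),"ymid",P[mm][:,1].min().round(4),P[mm][:,1].max().round(4),"ztop",np.percentile(P[mm][:,2],[50,90]).round(4))
    u,v=proj(s,pred).astype(int)
    x=s["image"][v-25:v+60,max(u-30,0):u+50];cv2.imwrite(f"pics/eye_{n}.png",cv2.resize(x,None,fx=7,fy=7,interpolation=cv2.INTER_CUBIC)); print(u,v)
E
```

```text
[0.53157678 0.17990818 0.20944569]
proj eye [438.97938646 179.74443266] [202.76590291 302.31099763]
a 0.475 53 ymid 0.1753 0.1914 ztop [0.217  0.2194]
a 0.485 23 ymid 0.1737 0.1938 ztop [0.2184 0.2197]
a 0.495 65 ymid 0.1736 0.192 ztop [0.2177 0.22  ]
a 0.505 31 ymid 0.1738 0.1868 ztop [0.2132 0.2143]
a 0.515 22 ymid 0.1728 0.1883 ztop [0.2187 0.2203]
a 0.525 43 ymid 0.157 0.1879 ztop [0.2193 0.221 ]
a 0.535 152 ymid 0.1567 0.2009 ztop [0.2227 0.2347]
a 0.545 136 ymid 0.1636 0.1966 ztop [0.2204 0.2356]
a 0.555 49 ymid 0.1691 0.1866 ztop [0.2191 0.2202]
a 0.565 52 ymid 0.1688 0.1867 ztop [0.2193 0.2203]
a 0.575 89 ymid 0.1682 0.1863 ztop [0.2171 0.2199]
a 0.585 54 ymid 0.17 0.1841 ztop [0.2098 0.2132]
a 0.595 40 ymid 0.1704 0.1838 ztop [0.2092 0.2103]
a 0.605 18 ymid 0.1696 0.1828 ztop [0.2091 0.2108]
438 179
b 0.475 27 ymid 0.1686 0.1773 ztop [0.222  0.2244]
b 0.485 38 ymid 0.167 0.1771 ztop [0.2224 0.2249]
b 0.495 36 ymid 0.1675 0.1774 ztop [0.2228 0.2256]
b 0.505 24 ymid 0.1736 0.1785 ztop [0.217 0.219]
b 0.515 26 ymid 0.1723 0.1789 ztop [0.2192 0.2228]
b 0.525 8 ymid 0.158 0.1658 ztop [0.2264 0.2324]
b 0.565 22 ymid 0.1695 0.1754 ztop [0.2222 0.2245]
b 0.575 34 ymid 0.1692 0.176 ztop [0.2228 0.2261]
b 0.585 29 ymid 0.171 0.1798 ztop [0.2147 0.2163]
b 0.595 41 ymid 0.1708 0.1819 ztop [0.2141 0.2164]
b 0.605 12 ymid 0.1709 0.1835 ztop [0.214  0.2158]
202 302
```

View pics/eye_a.png

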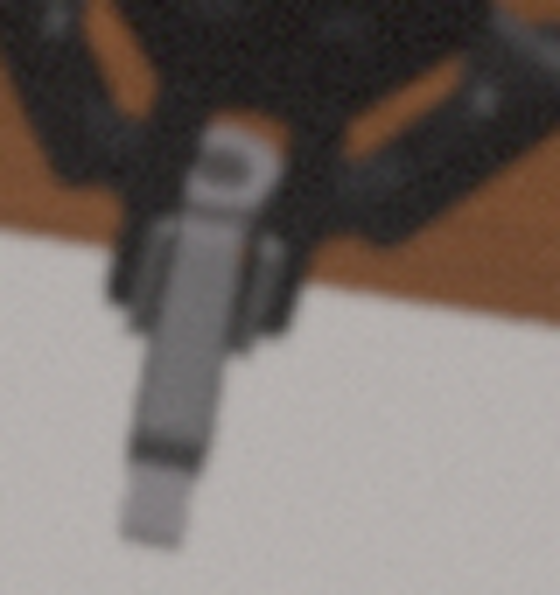

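View pics/eye_b.png

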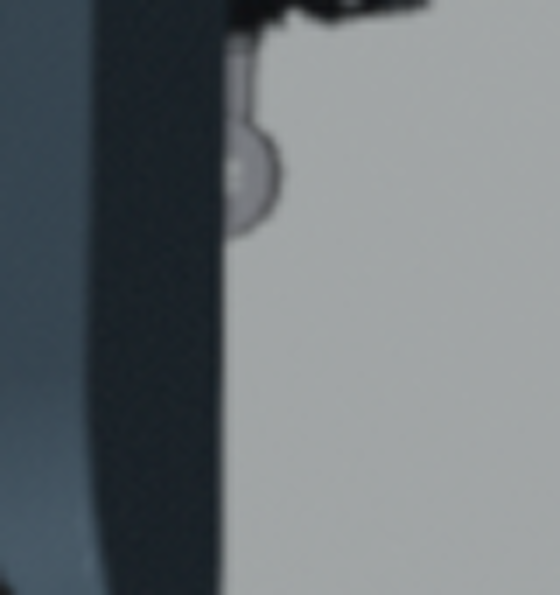

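```bash
python3 - <<'E'
from go import *
from meas import *
a=load("scene_h.npz");b=load("top_h.npz")
th=np.radians(-15.75);u=np.array([np.cos(th),np.sin(th)])
def pegpt(s,lat=0): return np.array([*(C+u*(.024+s*np.sin(np.radians(34)))),.142+s*np.cos(np.radians(34))])
print("eye from scene at top face", plane(a,440.1,177.6,.2185), "tip pred",pegpt(.034))
for n,s in(("a",a),("b",b)):
    print(n,"proj tip",proj(s,pegpt(.034)),"base",proj(s,pegpt(0)))
    P=cloud(s);d=P[...,:2]-C;r=d@u;l=d@np.array([-u[1],u[0]])
    m=(P[...,2]>.150)&(r>.015)&(r<.06)&(abs(l)<.02)
    print("lat mean",l[m].mean().round(4),"max r",r[m].max().round(4),"zmax",P[...,2][m].max().round(4),m.sum())
    for r0 in np.arange(.026,.05,.004):
        k=m&(abs(r-r0)<.002); 
        if k.sum()>1: print(r0.round(3),k.sum(),P[...,2][k].max().round(4),l[k].mean().round(4))
    q=proj(s,pegpt(.034)).astype(int);x=s["image"][q[1]-25:q[1]+25,q[0]-35:q[0]+35];cv2.imwrite(f"pics/peg_{n}.png",cv2.resize(x,None,fx=8,fy=8,interpolation=cv2.INTER_CUBIC));print("crop origin",q-[35,25])
E
```

```text
eye from scene at top face [0.48648867 0.18215379 0.2185    ] tip pred [ 0.57969766 -0.09587535  0.17018728]
a proj tip [272.99212368 205.88081847] base [279.91952146 209.89348761]
lat mean 0.0021 max r 0.043 zmax 0.1709 41
0.026 2 0.1525 0.0022
0.03 6 0.1589 0.0033
0.034 8 0.1669 0.0034
0.038 13 0.1687 0.0024
0.042 12 0.1709 0.0004
crop origin [237 180]
b proj tip [366.92944047 244.74851778] base [363.35090741 257.26299038]
lat mean 0.0004 max r 0.0424 zmax 0.1752 70
0.026 13 0.1597 0.0003
0.03 14 0.1657 0.0005
0.034 16 0.1689 0.0007
0.038 12 0.1752 0.0006
0.042 5 0.172 0.0001
crop origin [331 219]
```

View pics/peg_a.png

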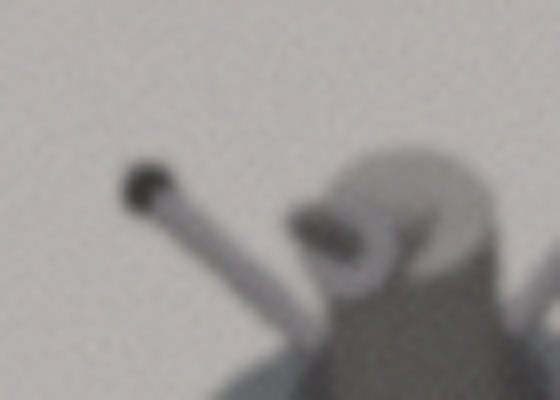

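View pics/peg_b.png

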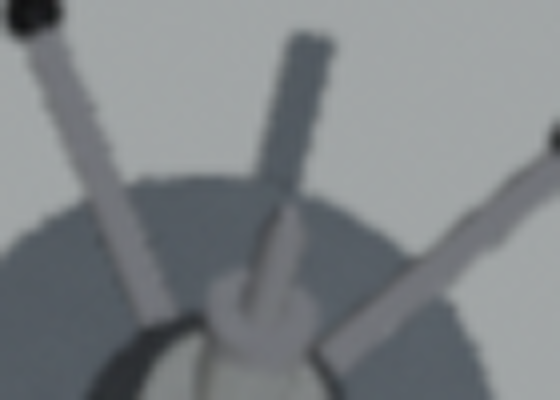

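Eye offset confirmed: 46 mm from the TCP along -z of the tool, 3 mm up, bar level. The peg tip matches the prediction within 0.5 px in the top view and 1.5 px in the scene view. Now I'll turn the bar and carry it over.

```bash

python3 -m crank '[[0.01,0,0,0,0.118],[0.01,0,0,0,0.118],[0.01,0,0,0,0],[0.01,0,0,0,0]]' 20
python3 - <<'E'
from go import *
from h import *
C=np.array([.5383,-.0842]);th=np.radians(-15.75);u=np.array([np.cos(th),np.sin(th)])
to([*(C+.0855*u),.205],-15.75)
E
```

```text
t: 10.9
tcp_pos: [0.5285, 0.1793, 0.2041]
tool_rot: [0.096, 0.701, -0.097, 0.7]
force: [0.3, 0.3, -0.5]
finger_gap: 0.201
t 10.9 tcp [0.5285 0.1793 0.2041] F [ 0.3  0.3 -0.5] gap 0.201 q [ 0.13  0.47  1.63 -0.    1.04 -1.17]
x axis [-0.002 -0.    -1.   ] z azimuth -15.66 y azimuth 74.34
shift [-0.001  -0.2512  0.166 ]
yaw row (rad) if z-> -15.75 : 0.002
yaw row (rad) if z-> 164.25 : -3.14
```

```bash

python3 -m crank '[[0.01,0,-0.011,0.007,0],[0.01,0,-0.02,0.013,0],[0.01,0,-0.022,0.015,0],[0.01,0,-0.022,0.015,0],[0.01,0,-0.022,0.015,0]]'|tail -2
python3 -m crank '[[0.01,0,-0.022,0.015,0],[0.01,0,-0.022,0.015,0],[0.01,0,-0.022,0.015,0],[0.01,0,-0.022,0.015,0],[0.01,0,-0.022,0.015,0]]'|tail -2
python3 -m crank '[[0.01,0,-0.022,0.014,0],[0.01,0,-0.015,0.008,0],[0.01,0,-0.007,0.004,0],[0.01,0,0,0,0],[0.01,0,0,0,0]]'|tail -2
python3 - <<'E'
from go import *
from meas import *
from station import snapshot
th=np.radians(-15.75);u=np.array([np.cos(th),np.sin(th)])
to([*(C+.0855*u),.1687],-15.75)
s,M=st();eye=s["tcp_pos"]-.046*M[:,2]+[0,0,.0033];print("eye pred",eye.round(4))
tip=np.array([*(C+u*.043),.1702])
for n in("scene","top"):
    s=snapshot(n);np.savez(n+"_p.npz",**s);e=proj(s,eye);print(n,"eye px",e,"tip px",proj(s,tip))
    q=e.astype(int);x=s["image"][q[1]-40:q[1]+40,q[0]-50:q[0]+50];cv2.imwrite(f"pics/pre_{n}.png",cv2.resize(x,None,fx=7,fy=7,interpolation=cv2.INTER_CUBIC));print("origin",q-[50,40])
E
```

```text
force: [0.8, 0.3, -0.7]
finger_gap: 0.205
force: [-0.2, -1.5, -1.2]
finger_gap: 0.205
force: [0.2, -0.4, -0.8]
finger_gap: 0.203
t 12.4 tcp [ 0.6202 -0.1065  0.2051] F [ 0.2 -0.4 -0.8] gap 0.203 q [-0.35  0.56  1.45  0.    1.13 -1.64]
x axis [-0.001  0.001 -1.   ] z azimuth -15.78 y azimuth 74.22
shift [ 0.0364 -0.0008  0.0006]
yaw row (rad) if z-> -15.75 : -0.0
yaw row (rad) if z-> 164.25 : 3.141
eye pred [ 0.576  -0.094   0.2085]
scene eye px [272.89294835 189.27872778] tip px [272.9954567  205.87149968]
origin [222 149]
top eye px [367.50262997 243.6284139 ] tip px [366.92828018 244.75435916]
origin [317 203]
```

View pics/pre_scene.png

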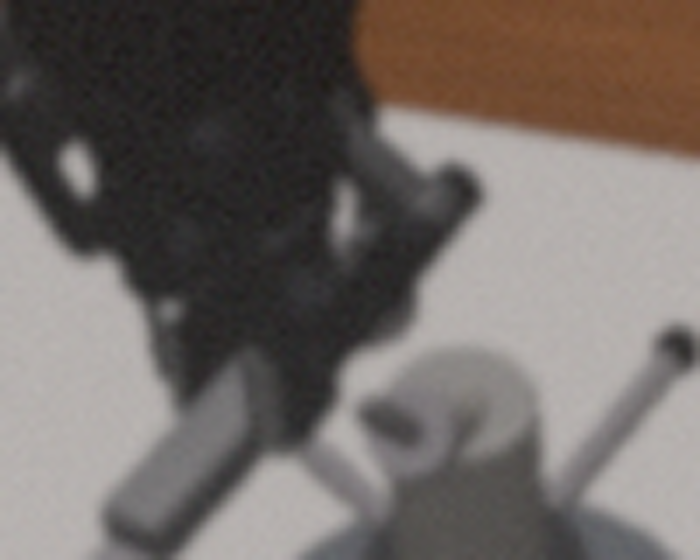

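View pics/pre_top.png

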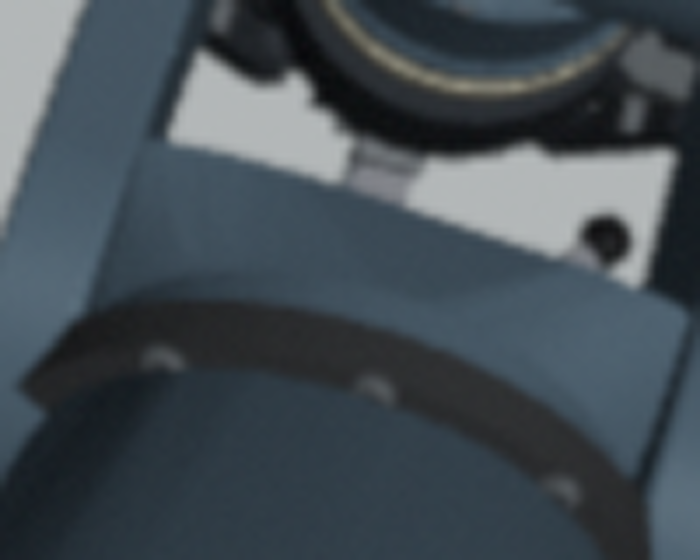

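The eye itself is hidden in both views: behind the gripper in the scene view, behind the forearm in the top view. In the top view the shank shows at (380,165) in the crop, so I'll check that it lies on the predicted centreline.

```bash
python3 - <<'E'
from go import *
from meas import *
b=load("top_p.npz");a=load("scene_p.npz")
s,M=st();T=s["tcp_pos"];
for L in(.015,.022,.029,.035): print(L,((proj(b,T-(.046-L)*M[:,2]+[0,0,.011])-[317,203])*7).round(0))
# handle far end centre top face L=95 in scene
for L in(.06,.08,.095): print(L,((proj(a,T-(.046-L)*M[:,2]+[0,0,.0113])-[222,149])*7).round(0))
E
```

```text
0.015 [369. 219.]
0.022 [375. 191.]
0.029 [382. 163.]
0.035 [388. 139.]
0.06 [212. 414.]
0.08 [162. 469.]
0.095 [123. 511.]
```

```bash
python3 -m crank '[[0.01,0.01,0,0,0],[0.01,0.008,-0.0008,0.0006,0],[0.01,0.005,0,0,0],[0.01,0.004,0,0,0],[0.01,0.003,0,0,0]]'
```

```text
t: 13.0
tcp_pos: [0.621, -0.1081, 0.1746]
tool_rot: [0.097, 0.701, -0.097, 0.7]
force: [0.7, 0.1, -0.3]
finger_gap: 0.201
```

```bash
python3 -m crank '[[0.01,0.003,0,0,0],[0.01,0.003,0,0,0],[0.01,0,0,0,0]]'
python3 - <<'E'
from go import *
from meas import *
th=np.radians(-15.75);u=np.array([np.cos(th),np.sin(th)])
to([*(C+.0855*u),.1687],-15.75)
from station import snapshot
s=snapshot("scene");cv2.imwrite("pics/d1.png",cv2.resize(s["image"][160:260,210:330],None,fx=6,fy=6,interpolation=cv2.INTER_CUBIC))
E
```

```text
t: 13.3
tcp_pos: [0.6207, -0.108, 0.169]
tool_rot: [0.097, 0.701, -0.097, 0.7]
force: [-0.5, 1.3, -0.5]
finger_gap: 0.199
t 13.3 tcp [ 0.6207 -0.108   0.169 ] F [-0.5  1.3 -0.5] gap 0.199 q [-0.35  0.61  1.48  0.    1.06 -1.64]
x axis [-0.001  0.001 -1.   ] z azimuth -15.81 y azimuth 74.19
shift [ 0.0003  0.0006 -0.0002]
yaw row (rad) if z-> -15.75 : -0.001
yaw row (rad) if z-> 164.25 : 3.141
```

View pics/d1.png

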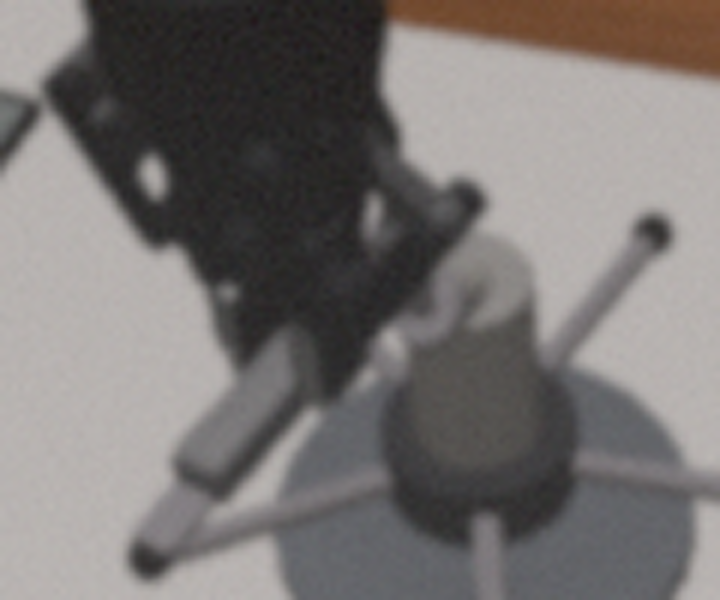

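No contact force yet. The bar is level, and the ring's edge shows just below the finger at about (390,350). On with small steps, letting the peg pitch the bar.

```bash
python3 -m crank '[[0.01,0.003,0,-0.0003,0],[0.01,0.003,0,-0.0003,0]]'
python3 -m crank '[[0.01,0.003,0,-0.0003,0],[0.01,0.003,0,-0.0003,0],[0.01,0,0,0,0]]'
python3 - <<'E'
from h import *
from station import snapshot
s=snapshot("scene");cv2.imwrite("pics/d2.png",cv2.resize(s["image"][160:260,210:330],None,fx=6,fy=6,interpolation=cv2.INTER_CUBIC))
E
```

```text
t: 13.55
tcp_pos: [0.6201, -0.1078, 0.1637]
tool_rot: [0.097, 0.701, -0.097, 0.7]
force: [-2.4, 1.8, 3.0]
finger_gap: 0.201
t: 13.85
tcp_pos: [0.6192, -0.1075, 0.1566]
tool_rot: [0.097, 0.701, -0.097, 0.7]
force: [-2.6, 1.7, 0.0]
finger_gap: 0.204
```

View pics/d2.png

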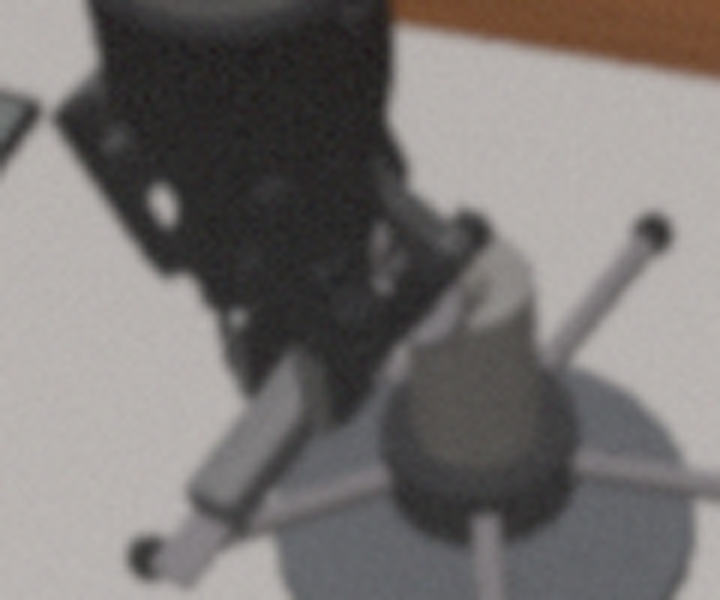

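```bash
python3 -m crank '[[0.01,0.003,0,-0.0008,0],[0.01,0.003,0,-0.0008,0]]'
python3 -m crank '[[0.01,0.003,0,-0.0008,0],[0.01,0.003,0,-0.0008,0],[0.01,0,0,0,0]]'
python3 - <<'E'
from meas import *
from station import snapshot
s=snapshot("scene");cv2.imwrite("pics/d3.png",cv2.resize(s["image"][160:260,210:330],None,fx=6,fy=6,interpolation=cv2.INTER_CUBIC))
wheelang()
E
```

```text
t: 14.1
tcp_pos: [0.6188, -0.1075, 0.1514]
tool_rot: [0.097, 0.7, -0.097, 0.701]
force: [-2.6, 1.7, 2.9]
finger_gap: 0.202
t: 14.4
tcp_pos: [0.6172, -0.1071, 0.1449]
tool_rot: [0.097, 0.7, -0.097, 0.701]
force: [-1.2, 2.3, 1.9]
finger_gap: 0.205
scene [(np.float64(164.0), np.float64(0.1191)), (np.float64(91.8), np.float64(0.1178)), (np.float64(-51.4), np.float64(0.1178)), (np.float64(20.3), np.float64(0.1182))]
top [(np.float64(-51.9), np.float64(0.1204)), (np.float64(92.3), np.float64(0.1186)), (np.float64(-124.0), np.float64(0.1199))]
```

View pics/d3.png

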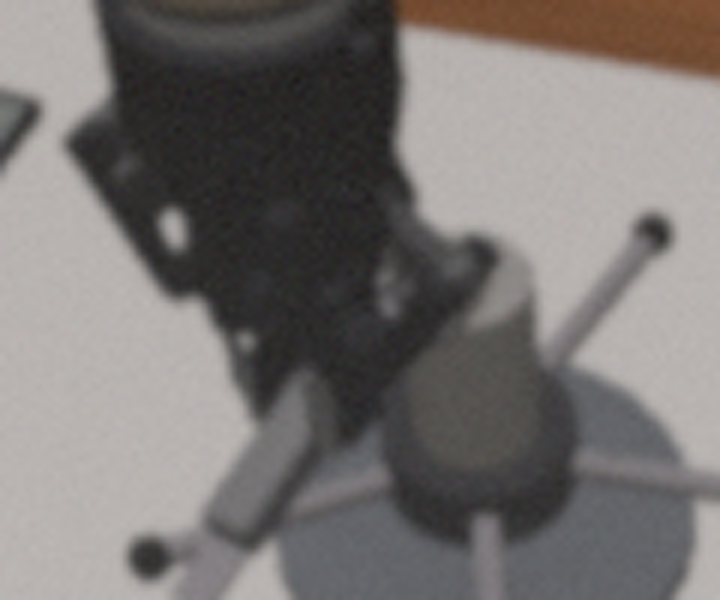

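The tail looks to be dropping (handle end now at (230,530)) and the wheel has stayed. I'll measure the bar's pitch from the range image.

```bash
cat > pitch.py <<'E'
from go import *
from meas import *
from station import snapshot
def pitch():
    s,M=st();T=s["tcp_pos"]; u=np.array([np.cos(np.radians(-15.75)),np.sin(np.radians(-15.75))])
    a=snapshot("scene");np.savez("scene_q.npz",**a);P=cloud(a);d=P[...,:2]-C;r=d@u;l=d@np.array([-u[1],u[0]])
    rt=(T[:2]-C)@u; print("tcp r",rt.round(4),"l",((T[:2]-C)@np.array([-u[1],u[0]])).round(4),"z",T[2].round(4),"F",s["force"].round(1),"t",round(s["t"],2))
    m=(abs(l+.0)<.012)&(r>rt+.014)&(r<rt+.046)&(P[...,2]<T[2]+.02)&(P[...,2]>.07)
    k=[]
    for x in np.arange(rt+.016,rt+.05,.004):
        q=m&(abs(r-x)<.002)
        if q.sum()>3: k.append((x,np.percentile(P[...,2][q],80)))
    k=np.array(k);print(k.round(4).tolist());p=np.polyfit(k[:,0],k[:,1],1);print("pitch deg",np.degrees(np.arctan(-p[0])).round(1),"top face z at tcp r",np.polyval(p,rt).round(4))
E
python3 -c "
from pitch import *
pitch()"
```

```text
tcp r 0.0821 l -0.0006 z 0.1451 F [0.1 1.1 0.2] t 14.55
[[0.0981, 0.1514], [0.1021, 0.1505], [0.1061, 0.1499], [0.1101, 0.1483], [0.1141, 0.1468], [0.1181, 0.1456], [0.1221, 0.1461], [0.1261, 0.1436]]
pitch deg 15.2 top face z at tcp r 0.1559
```

The bar pitches 15° as it goes down, so the peg is in the eye. I'll continue along the peg.

```bash
python3 -m crank '[[0.01,0.003,0,-0.0017,0],[0.01,0.003,0,-0.0017,0]]'
python3 -m crank '[[0.01,0.003,0,-0.0017,0],[0.01,0.003,0,-0.0017,0],[0.01,0,0,0,0]]'
python3 -c "
from pitch import *
pitch()"
```

```text
t: 14.8
tcp_pos: [0.616, -0.1068, 0.1401]
tool_rot: [0.097, 0.698, -0.098, 0.703]
force: [4.7, 1.6, 3.2]
finger_gap: 0.203
t: 15.1
tcp_pos: [0.612, -0.1057, 0.1332]
tool_rot: [0.097, 0.699, -0.098, 0.702]
force: [5.6, -0.4, -0.2]
finger_gap: 0.205
tcp r 0.0768 l -0.0007 z 0.1332 F [ 5.6 -0.4 -0.2] t 15.1
[[0.0928, 0.1376], [0.0968, 0.1368], [0.1008, 0.1358], [0.1048, 0.1345], [0.1088, 0.1324], [0.1128, 0.1317], [0.1168, 0.1305], [0.1208, 0.1266]]
pitch deg 20.1 top face z at tcp r 0.1442
```

```bash
python3 -m crank '[[0.01,0.003,0,-0.0005,0],[0.01,0.003,0,-0.0005,0]]'
python3 -m crank '[[0.01,0.003,0,-0.0008,0],[0.01,0.001,0,-0.0007,0],[0.01,0,0,0,0]]'
python3 -c "
from pitch import *
pitch()
wheelang()
s=load('scene_q.npz');cv2.imwrite('pics/d4.png',cv2.resize(s['image'][160:260,210:330],None,fx=6,fy=6,interpolation=cv2.INTER_CUBIC))"
```

```text
t: 15.35
tcp_pos: [0.6105, -0.1055, 0.1275]
tool_rot: [0.097, 0.699, -0.097, 0.701]
force: [5.2, -0.8, 2.7]
finger_gap: 0.202
t: 15.65
tcp_pos: [0.608, -0.1049, 0.1231]
tool_rot: [0.097, 0.7, -0.097, 0.7]
force: [4.4, -0.9, 2.7]
finger_gap: 0.203
tcp r 0.0727 l -0.001 z 0.1231 F [ 4.4 -0.9  2.7] t 15.65
[[0.0887, 0.1245], [0.0927, 0.1231], [0.0967, 0.1211], [0.1007, 0.1188], [0.1047, 0.1165], [0.1087, 0.1144], [0.1127, 0.1125], [0.1167, 0.0986]]
pitch deg 37.4 top face z at tcp r 0.1391
scene [(np.float64(163.9), np.float64(0.1191)), (np.float64(91.8), np.float64(0.1178)), (np.float64(-51.4), np.float64(0.1177)), (np.float64(20.3), np.float64(0.1182))]
top [(np.float64(92.3), np.float64(0.1186)), (np.float64(-124.0), np.float64(0.1203))]
```

View pics/d4.png

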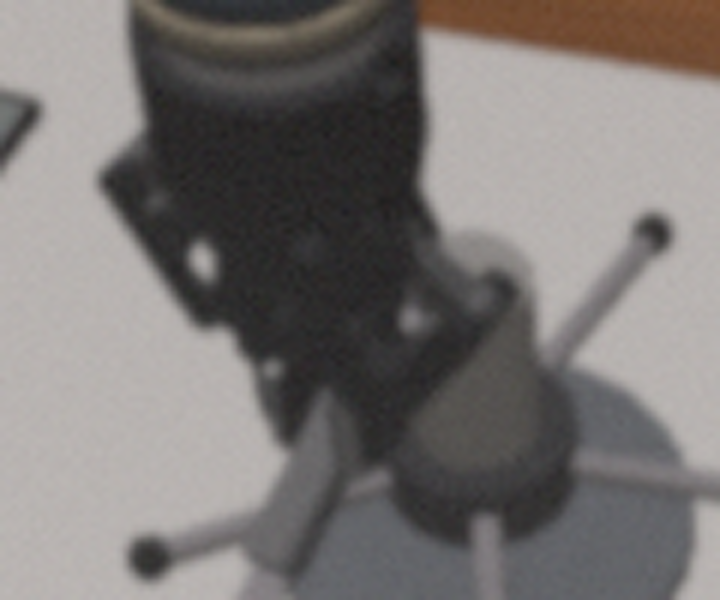

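```bash
python3 -m crank '[[0.01,0.002,0,-0.001,0],[0.01,0.002,0,-0.001,0],[0.01,0,0,0,0]]'
python3 -m crank '[[0.01,0.002,0,-0.001,0],[0.01,0,0,0,0]]'
python3 -c "
from pitch import *
pitch()"
```

```text
t: 16.1
tcp_pos: [0.606, -0.104, 0.1191]
tool_rot: [0.097, 0.7, -0.097, 0.7]
force: [4.0, -1.1, 1.1]
finger_gap: 0.2
t: 16.3
tcp_pos: [0.6055, -0.1039, 0.1175]
tool_rot: [0.097, 0.7, -0.097, 0.701]
force: [5.2, -1.5, 2.6]
finger_gap: 0.207
tcp r 0.07 l -0.0007 z 0.1175 F [ 5.2 -1.5  2.6] t 16.3
[[0.086, 0.117], [0.09, 0.1145], [0.094, 0.1119], [0.098, 0.1098], [0.102, 0.1059], [0.106, 0.103], [0.11, 0.0976], [0.114, 0.0865]]
pitch deg 44.4 top face z at tcp r 0.1351
```

The pitch is about 35° and the eye is at collar height by dead reckoning (z about 0.147, against 0.1486 for the eye resting on the collar). I'll open the gripper gently and check.

```bash
python3 -m crank '[[0.022,0,0,0,0],[0.024,0,0,0,0],[0.03,0,0,0,0],[0.04,0,0,0,0],[0.05,0,0,0,0]]'
python3 -c "
from pitch import *
pitch()
wheelang()
s=load('scene_q.npz');cv2.imwrite('pics/d5.png',cv2.resize(s['image'][160:260,210:330],None,fx=6,fy=6,interpolation=cv2.INTER_CUBIC))"
```

```text
t: 16.85
tcp_pos: [0.6045, -0.1034, 0.117]
tool_rot: [0.097, 0.701, -0.097, 0.7]
force: [0.0, 0.9, -0.0]
finger_gap: 0.584
tcp r 0.0689 l -0.0005 z 0.117 F [ 0.   0.9 -0. ] t 16.85
[[0.0849, 0.1104], [0.0889, 0.1081], [0.0929, 0.1043], [0.0969, 0.1021], [0.1009, 0.0987], [0.1049, 0.0949], [0.1089, 0.0795], [0.1129, 0.0756]]
pitch deg 51.2 top face z at tcp r 0.1341
scene [(np.float64(164.0), np.float64(0.1192)), (np.float64(91.8), np.float64(0.1179)), (np.float64(-51.4), np.float64(0.1178)), (np.float64(20.3), np.float64(0.1181))]
top [(np.float64(92.2), np.float64(0.1186)), (np.float64(-124.1), np.float64(0.1205))]
```

View pics/d5.png

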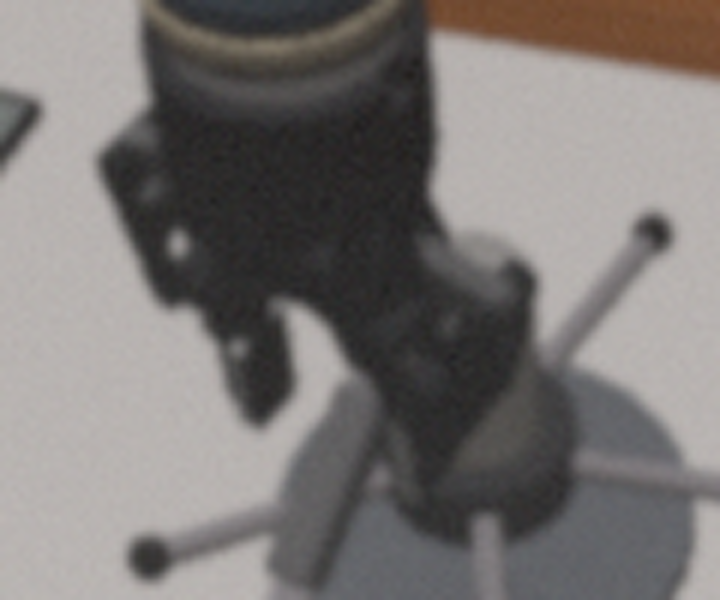

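The bar stayed on, drooped a few degrees, and the wheel did not move. I'll withdraw straight up and aside so I can see.

```bash
python3 -m crank '[[0.05,-0.015,0,0,0],[0.05,-0.03,0,0,0],[0.05,-0.04,0,0,0],[0.05,-0.04,0,0,0],[0.05,-0.02,0,0,0]]'
python3 -m crank '[[0.05,0,0.045,0,0],[0.05,0,0.045,0,0],[0.05,0,0.045,0,0],[0.05,0,0.045,0,0],[0.05,0,0.045,-0.02,0]]' | tail -2
python3 -c "
from pitch import *
wheelang()
for n in('scene','top'):
    s=load(n+'_l.npz')
    x=s['image'][160:260,210:350] if n=='scene' else s['image'][200:320,290:430]
    cv2.imwrite(f'pics/e_{n}.png',cv2.resize(x,None,fx=5,fy=5,interpolation=cv2.INTER_CUBIC))"
```

```text
t: 17.5
tcp_pos: [0.6066, -0.1041, 0.2664]
tool_rot: [0.097, 0.698, -0.098, 0.703]
force: [-1.1, -0.1, 0.3]
finger_gap: 0.582
force: [-0.8, -0.2, -0.2]
finger_gap: 0.585
scene [(np.float64(164.0), np.float64(0.1191)), (np.float64(-123.4), np.float64(0.1189)), (np.float64(91.8), np.float64(0.1179)), (np.float64(-51.4), np.float64(0.1177)), (np.float64(20.3), np.float64(0.1181))]
top [(np.float64(20.4), np.float64(0.1189)), (np.float64(-51.6), np.float64(0.1186)), (np.float64(92.3), np.float64(0.1186)), (np.float64(-123.8), np.float64(0.1183)), (np.float64(164.1), np.float64(0.1183))]
```

View pics/e_scene.png

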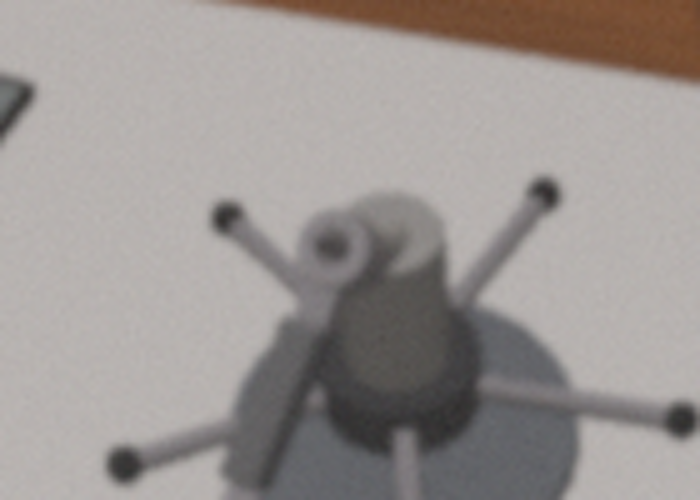

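View pics/e_top.png

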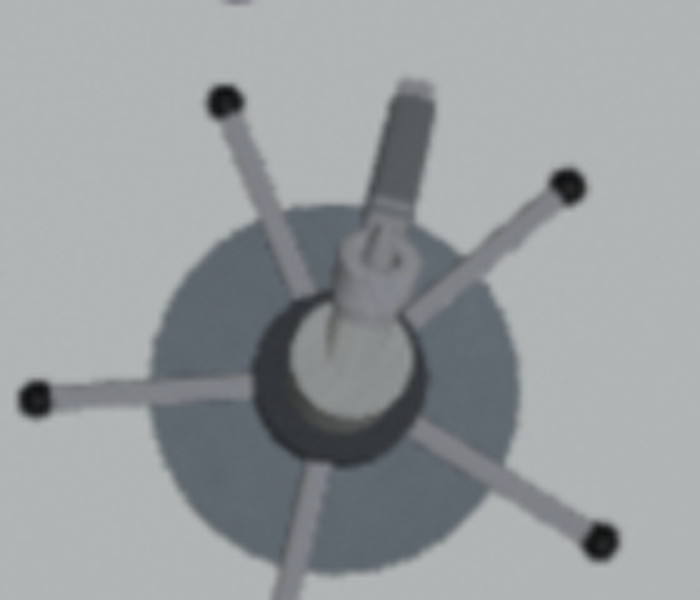

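The eye is over the peg in both views, with the peg sticking out of the ring in the top view at about (382,240). I'll check how far down the ring sits by its distance along the peg axis.

```bash
cat > seat.py <<'E'
from meas import *
def seat():
    u=np.array([np.cos(np.radians(-15.75)),np.sin(np.radians(-15.75))]);n=np.array([-u[1],u[0]])
    A=np.array([*(u*np.sin(np.radians(34))),np.cos(np.radians(34))]);B=np.array([*(u*np.cos(np.radians(34))),-np.sin(np.radians(34))])
    p0=np.array([*(C+.024*u),.142])
    for nm in("scene","top"):
        s=load(nm+"_l.npz");P=cloud(s)-p0
        S=P@A;E=P@B;l=P[...,:2]@n
        m=(S>-.005)&(S<.045)&(abs(l)<.016)&(np.hypot(E,l)<.0155)
        rho=np.hypot(E,l)
        print(nm,"ring face s (expected .016):", np.percentile(S[m&(rho>.0085)&(rho<.0135)],[10,25,50,75,90]).round(4),"tip s",S[m&(rho<.006)].max().round(4))
        for a,b in((-.014,-.008),(-.008,-.003),(-.003,.003),(.003,.008),(.008,.014)):
            k=m&(E>a)&(E<b)&(rho>.0085)&(S>.004)
            if k.sum(): print("  E",a,b,k.sum(),np.percentile(S[k],[25,50,75]).round(4))
        # column cap height check of z bias
        Q=cloud(s);c=(np.hypot(Q[...,0]-C[0],Q[...,1]-C[1])<.012);print("  cap z(.132)",np.median(Q[...,2][c]).round(4))
        # px of ring seat prediction
        print("  px s=0,16,34",proj(s,p0).round(1),proj(s,p0+.016*A).round(1),proj(s,p0+.034*A).round(1))
seat()
E
python3 seat.py; python3 -c "
from h import *
for n in('scene','top'):
    s=load(n+'_l.npz'); x=s['image'][185:235,250:310] if n=='scene' else s['image'][230:280,340:400]
    cv2.imwrite(f'pics/f_{n}.png',cv2.resize(x,None,fx=10,fy=10,interpolation=cv2.INTER_CUBIC))"
```

```text
scene ring face s (expected .016): [0.0029 0.0115 0.0146 0.0159 0.017 ] tip s 0.0347
  E -0.014 -0.008 26 [0.0142 0.016  0.0169]
  E -0.008 -0.003 23 [0.0133 0.0157 0.016 ]
  E -0.003 0.003 25 [0.0114 0.015  0.016 ]
  E 0.003 0.008 27 [0.0134 0.0144 0.0154]
  E 0.008 0.014 42 [0.0129 0.014  0.015 ]
  cap z(.132) 0.1328
  px s=0,16,34 [279.9 209.9] [276.7 208. ] [273.  205.9]
top ring face s (expected .016): [-0.0009  0.0136  0.0164  0.0179  0.0188] tip s 0.0347
  E -0.014 -0.008 68 [0.0102 0.015  0.0176]
  E -0.008 -0.003 33 [0.0134 0.0161 0.0176]
  E -0.003 0.003 18 [0.0163 0.0174 0.0181]
  E 0.003 0.008 17 [0.0156 0.0165 0.0176]
  E 0.008 0.014 10 [0.0158 0.0162 0.0164]
  cap z(.132) 0.1366
  px s=0,16,34 [363.4 257.3] [365.  251.5] [366.9 244.7]
```

View pics/f_scene.png

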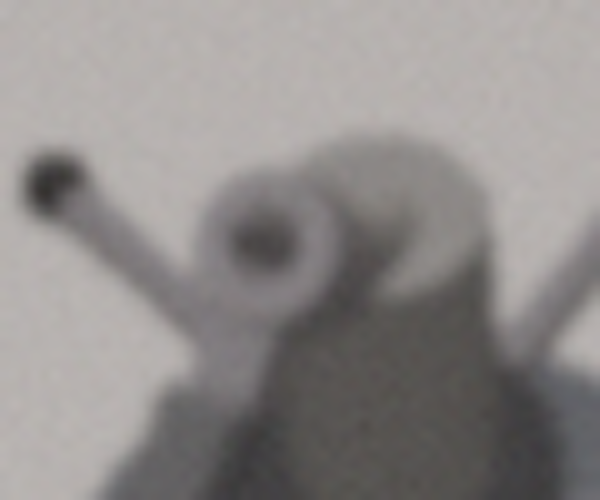

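View pics/f_top.png

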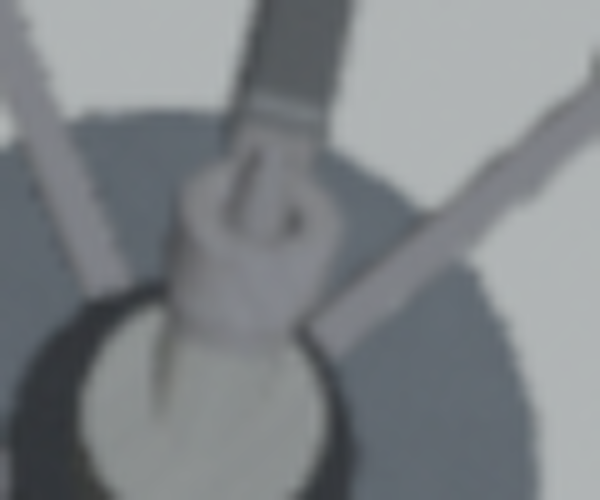

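The ring's upper face is at s = 15–16 mm in both views; 16 mm means the ring rests on the collar. Last come the bystanders, a check that nothing is moving, and hand-in.

```bash
python3 -m crank '[[0.05,0,0,0,0],[0.05,0,0,0,0],[0.05,0,0,0,0],[0.05,0,0,0,0],[0.05,0,0,0,0]]'
python3 - <<'E'
from seat import *
wheelang(); seat()
a=load("scene0.npz");b=load("scene_l.npz")
d=cv2.absdiff(cv2.GaussianBlur(a["image"],(5,5),0),cv2.GaussianBlur(b["image"],(5,5),0)).max(-1)
for n,(x0,x1,y0,y1) in dict(phone=(155,222,165,222),purple=(245,295,308,380),flask=(370,412,320,370),jar=(478,518,350,390),plain=(464,492,262,322)).items(): print(n,"max diff",d[y0:y1,x0:x1].max())
cv2.imwrite("pics/final.png",b["image"])
E
```

```text
t: 18.6
tcp_pos: [0.6473, 0.1171, 0.2623]
tool_rot: [0.098, 0.7, -0.098, 0.7]
force: [0.7, 0.9, -0.3]
finger_gap: 0.586
scene ring face s (expected .016): [0.0029 0.0115 0.0146 0.0159 0.017 ] tip s 0.0347
  E -0.014 -0.008 26 [0.0142 0.016  0.0169]
  E -0.008 -0.003 23 [0.0133 0.0157 0.016 ]
  E -0.003 0.003 25 [0.0114 0.015  0.016 ]
  E 0.003 0.008 27 [0.0134 0.0144 0.0154]
  E 0.008 0.014 42 [0.0129 0.014  0.015 ]
  cap z(.132) 0.1328
  px s=0,16,34 [279.9 209.9] [276.7 208. ] [273.  205.9]
top ring face s (expected .016): [-0.0009  0.0136  0.0164  0.0179  0.0188] tip s 0.0347
  E -0.014 -0.008 68 [0.0102 0.015  0.0176]
  E -0.008 -0.003 33 [0.0134 0.0161 0.0176]
  E -0.003 0.003 18 [0.0163 0.0174 0.0181]
  E 0.003 0.008 17 [0.0156 0.0165 0.0176]
  E 0.008 0.014 10 [0.0158 0.0162 0.0164]
  cap z(.132) 0.1366
  px s=0,16,34 [363.4 257.3] [365.  251.5] [366.9 244.7]
scene [(np.float64(164.0), np.float64(0.1192)), (np.float64(-123.5), np.float64(0.119)), (np.float64(91.8), np.float64(0.1178)), (np.float64(-51.4), np.float64(0.1179)), (np.float64(20.3), np.float64(0.1181))]
top [(np.fl
[... 344 characters left out ...]
 23 [0.0138 0.015  0.0157]
  E -0.003 0.003 26 [0.0121 0.0148 0.0163]
  E 0.003 0.008 26 [0.0127 0.0145 0.0154]
  E 0.008 0.014 41 [0.0126 0.0141 0.0148]
  cap z(.132) 0.133
  px s=0,16,34 [279.9 209.9] [276.7 208. ] [273.  205.9]
top ring face s (expected .016): [-0.0017  0.0129  0.0165  0.0183  0.0193] tip s 0.0345
  E -0.014 -0.008 74 [0.0103 0.014  0.0176]
  E -0.008 -0.003 23 [0.014  0.0175 0.0185]
  E -0.003 0.003 19 [0.016  0.0166 0.0183]
  E 0.003 0.008 14 [0.0157 0.0164 0.0173]
  E 0.008 0.014 13 [0.0152 0.0156 0.0162]
  cap z(.132) 0.1367
  px s=0,16,34 [363.4 257.3] [365.  251.5] [366.9 244.7]
phone max diff 11
purple max diff 11
flask max diff 11
jar max diff 11
plain max diff 11
```

View pics/final.png

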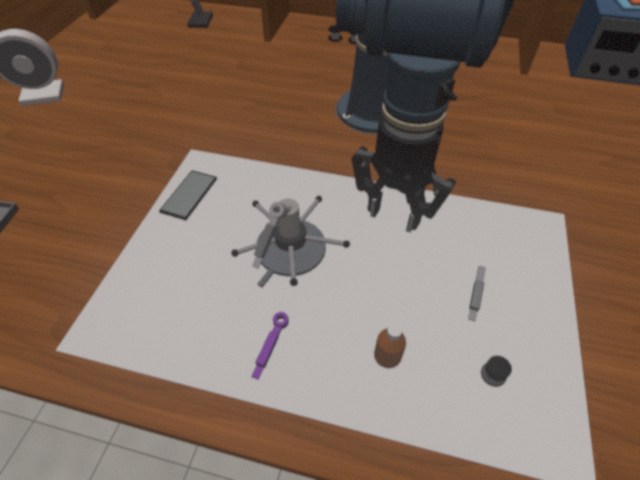

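The final view shows the bar hanging on the peg at (272,215), over the pointer at (268,277). The gripper is clear at (405,200) and everything else is in place.

```bash
python3 -c "
from station import manip
print(manip.sign_off())"
```

```text
the job is handed in; nothing more can be done
None
```

I turned the wheel clockwise by one spoke until its peg stood over the pointer. Then I hung the eyed bar on the peg, slid it down to the collar, let go and backed away. I handed the job in at about 18.7 s; the hand-in gives no verdict.

**Wheel:** after release and a further half second, the peg points to -15.75° in both views.

**Pointer:** the two views disagree by about 1°. It measured -15.85° in the top view and about -14.8° in the scene view, where its side wall biases the reading. I trusted the top view.

**Bar:** the ring's upper face is about 15–16 mm up the peg, where 16 mm means resting on the collar. This comes from range readings, which run 1 to 4 mm high on the column cap. The ring tilts a few degrees within its play, and it did not move between my last two looks.

**Other checks:** the phone, flask, jar, plain bar and purple look-alike show no change in the pictures. Contact forces that I read stayed under about 7 N. The eye was hidden from both cameras during insertion, so I judged it by contact force and by how the bar tilted.

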